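Put the print squeegees away by length

ROBOT

A 6-joint arm with a two-finger parallel gripper is mounted at the origin on the work surface. World frame = base frame: x ahead of the robot, y to its left, z up, the work surface at z = 0. Lengths are in m, angles in rad, forces in N, time in s.
With the tool pointing down it reaches from about 0.25 to 0.775 m from the base axis. Payload 4 kg.
Tool frame: the origin (TCP) lies midway between the tips of the shut fingers; the grasp point (between the pads) lies 19 mm behind it (env.grip_point_offset is the distance from the TCP to the grasp point, in m); z points along the fingers, y is the direction in which the jaws open and shut (so a half turn about z gives the same grasp; the last joint's range is limited). The gripper opens to 85 mm and grips with 20 to 120 N. Pads are 22 mm wide; open, the fingers measure 114 mm over their backs; the gripper's body (76 mm by 85 mm) begins 54 mm behind the grasp point. The pads swing forward as they close: fully open they stand 13 mm farther back than shut.
Start: joints at [1.094, 0.087, 1.371, -0, 1.684, -0.103], TCP at [0.201, 0.512, 0.209] pointing down, gripper open.
Joint ranges: [-3.1, 3.1], [-0.76, 2.03], [0.27, 2.55], [-1.08, 4.22], [0.17, 2.65], [-2.57, 2.57]. Speed limits (rad/s): [2.79, 2.79, 3.14, 3.14, 3.14, 3.14].

INTERFACE

Orientations are given as a unit quaternion [x, y, z, w].
In Python, from workcell import env gives the robot as it stands.
- The arm moves only by the shell command python3 -m jog 'ROWS'. ROWS is JSON, a list of rows, each an object of numbers: "wx", "wy", "wz": the turn, a rotation vector about the tool's x, y, z in degrees; "tx", "ty", "tz": the shift along the tool's x, y, z in cm; "jaw": the opening, from 0 (shut) to 1 (fully open). A call has 1 to 5 rows; each row is the pose to reach, as a shift and turn from the pose commanded when the call began, along the tool's axes at that moment; what a row does not reach only later rows make up. A row lasts 1/10 s, in which the tool goes at most 50 mm and 8.59 degrees, less where a joint would pass 70% of its speed; a pose out of reach is approached as far as the arm can. A call with a gripper value outside its range is refused whole. The fingers move at their own pace and stop on an object; the grip force is fixed at half the most. Time passes only in rows, so rows that repeat a pose let the fingers close. It gives the time, the measured TCP pose, the force and the opening at its end, in the units of the state.
- env.read_state(): the state, without advancing time (a new reading comes with each control period).
- env.grab_frame(name): name is "side" or "top"; returns the picture (384x512x3 uint8, red, green, blue); there is no depth.
- env.camera_params(name): a dict with "fov_y" (degrees; the focal length in pixels is half the picture's height over the tangent of half this angle, whatever the lens; pixels are square), "cx", "cy" (the principal point, pixels), "k1" (the pictures are not rectified: a ray, as slopes to the right and down, at radius r is drawn at 1 + k1 r^2 times it, then the intrinsics apply), "rvec" (rotation vector, rad) and "tvec" (3), from world to camera coordinates, as OpenCV has them. Camera axes: x right, y down, z forward; pixel columns grow to the right and rows downward; lengths in m; the calibration is good to about 2 mm. A picture is of the moment at which its call begins. camera_params takes no time and is no camera call.
- env.hand_in(): hands the job in, once; it reports no verdict.
Trained networks look in the newest picture that a camera, given by its name, has taken for a name from the list of things; names that differ only in an ending like _2 or _b are one class to them, and where a whole thing is asked for, a point or a joint stands for the part that bears it (a point fixed in the world has none). Each returns a list of dicts, best first, with "confidence" (0 to 1); they miss things now and then, are a little off and sometimes report something else, mostly with a low value. They report only what shows in the picture. A call takes as long as a camera call. They do not tell look-alikes from the thing itself.
- env.masks_of(camera, name): "region" (384x512 bool, what is visible of it) and "extent" ([left, top, width, height] in pixels, round what is visible of it).
- env.pinpoint(camera, name): "uv" ([column, row] in pixels: a listed point, or the origin of a listed thing).
The state is a dict: "time": time; "joint_positions": joint angles; "qvel": joint speeds; "joint_efforts": joint torques, N m; "ee_pos": TCP position; "tcp_rot": TCP orientation; "contact_force": force on the tool from outside, world axes, zero at the start; "torque": the same for the moment, N m; "grip_width": opening from 0.0 (shut) to 1.0 (fully open).
Only numpy, scipy, OpenCV 4.12 (cv2) and the standard library are available. Lean on these libraries where they do the work, as an engineer would, in place of code of your own. Each camera call takes 0.05 s, during which the arm holds its last target.

TASK

Three wooden print squeegees are lying about on the darkroom bench: one long, two short. Put each away in the row of the white drip tray that already holds one of its own length, lying flat on the tray floor and parallel to the one already there, and leave the squeegees already in the tray and everything else on the bench where they are.

Things in the scene. Friction and masses are not known exactly. Their poses are not given: they have to be found in the camera images.
- long_mid (a point): Long print squeegee, loose on the bench. Pale wooden bar 34 mm wide, 24 thick, black rubber blade (8 thick) standing 12 mm out of one long edge; 140 mm long, 46 wide in all, 24 high as it lies flat; about 110 g. Point: its centre, 12 mm above its support; x along its length, y towards the blade, z up.
- short_a_mid (a point): Short print squeegee, loose on the bench. Pale wooden bar 34 mm wide, 24 thick, black rubber blade (8 thick) standing 12 mm out of one long edge; 90 mm long, 46 wide in all, 24 high as it lies flat; about 70 g. Point: its centre, 12 mm above its support; x along its length, y towards the blade, z up.
- short_b_mid (a point): Second short print squeegee, loose on the bench, the same as the other short one. Pale wooden bar 34 mm wide, 24 thick, black rubber blade (8 thick) standing 12 mm out of one long edge; 90 mm long, 46 wide in all, 24 high as it lies flat; about 70 g. Point: its centre, 12 mm above its support; x along its length, y towards the blade, z up.
- kept_long_mid (a point): Long print squeegee, already put away: marks the tray row for long ones. Pale wooden bar 34 mm wide, 24 thick, black rubber blade (8 thick) standing 12 mm out of one long edge; 140 mm long, 46 wide in all, 24 high as it lies flat; about 110 g. Point: its centre, 12 mm above its support; x along its length, y towards the blade, z up.
- kept_short_mid (a point): Short print squeegee, already put away: marks the tray row for short ones. Pale wooden bar 34 mm wide, 24 thick, black rubber blade (8 thick) standing 12 mm out of one long edge; 90 mm long, 46 wide in all, 24 high as it lies flat; about 70 g. Point: its centre, 12 mm above its support; x along its length, y towards the blade, z up.
- tray_floor (a point): Fixed white plastic drip tray, 368 (x) by 328 mm (y), rim 16 mm high over the bench, 4 thick. Point: centre of its floor, 6 mm above the bench, z up. A ridge along y at x = 0, 8 mm wide, 8 above the floor, parts two rows of 176 by 320 mm, centred at x = +92 and -92 mm. Rows run along y; squeegees lie along x, side by side. The put-away ones are at about y = +100 mm; y from -160 to +60 is empty.
- jar: Small grey jar with black cap, 44 mm diameter, 52 mm high, standing among the squeegees; loose, not part of the job. Origin at the centre of its underside, z up.
- tin: Flat aluminium film tin, 60 mm diameter, 28 mm high, among the squeegees; loose, not part of the job. Origin at the centre of its underside, z up.
- loupe: Black loupe (magnifier), 38 mm diameter, 40 mm high, between the squeegees and the tray; loose, not part of the job. Origin at the centre of its underside, z up.
- amber: Amber bottle, 72 mm diameter, 170 mm high, behind the squeegees; loose, not part of the job. Origin at the centre of its underside, z up.
- white_jar: White jar, 68 mm diameter, 100 mm high, at the back; loose, not part of the job. Origin at the centre of its underside, z up.
Things that resemble listed ones, but are neither listed nor needed, are in the scene too. What is shaped like the part that bears short_b_mid but green or red is not meant.

How it is judged:
By the outcome, as a careful person would: the job done as asked, in the order asked, and still so for the second after the job is handed in, with the robot touching nothing.
It also fails if it takes over 72 s, if anything falls off the work surface, if the arm or the gripper's body presses on something with over 40 N, if the wrist force passes 120 N, or if a joint passes its speed limit or range.

## Working session

There is one attempt and no reset: what is moved stays moved. The work goes in short steps, Python scripts to look and compute and a shell command to move; the robot and the scene stay as the last step left them, time stands still between calls to the robot, and variables do not carry over. Pictures are saved under pics/ and viewed, and the job is handed in when it is done.

```bash
ls; mkdir -p pics
python3 - <<'E'
from workcell import env
import cv2
for c in("side","top"):
    p=env.camera_params(c);print(c,p)
    im=env.grab_frame(c);cv2.imwrite(f"pics/{c}0.png",cv2.resize(im[:,:,::-1],(800,600),interpolation=cv2.INTER_CUBIC))
s=env.read_state();print(s);print(env.grip_point_offset)
E
```

```text
pics
side {'fov_y': 55.04870351846372, 'cx': 260.8932583592725, 'cy': 193.82030911265582, 'k1': -0.029550314291137712, 'rvec': array([ 0.06024321, -2.78961447,  1.39921094]), 'tvec': array([0.54019858, 0.09387131, 1.09855942])}
top {'fov_y': 53.878325596919986, 'cx': 258.533934342468, 'cy': 197.19494809027765, 'k1': -0.011917711406567352, 'rvec': array([ 2.17981398, -2.12545547,  0.15449887]), 'tvec': array([-0.07846208,  0.56604879,  0.96535482])}
{'time': 0.1, 'joint_positions': array([ 1.09387924e+00,  8.79221040e-02,  1.37212892e+00,  1.24723787e-05,
        1.68360422e+00, -1.03102670e-01]), 'qvel': array([ 7.77639594e-04, -1.98643884e-03, -4.55756378e-03,  7.20590370e-05,
       -3.57923191e-05,  1.37286164e-03]), 'joint_efforts': array([ 2.49240846e-03, -3.53012538e+01, -3.14220035e+01, -3.28591941e-04,
        7.90174323e-03, -1.92073941e-05]), 'ee_pos': array([0.20061451, 0.51157165, 0.20812072]), 'tcp_rot': array([ 1.85820079e-01,  9.82583246e-01, -9.86455991e-04, -3.00849035e-04]), 'contact_force': array([ 0.77759864,  0.16097216, -0.14589922]), 'torque': array([ 0.00328143, -0.01677578,  0.00498252]), 'grip_width': 0.9972016792560925}
0.0187
```

View pics/top0.png

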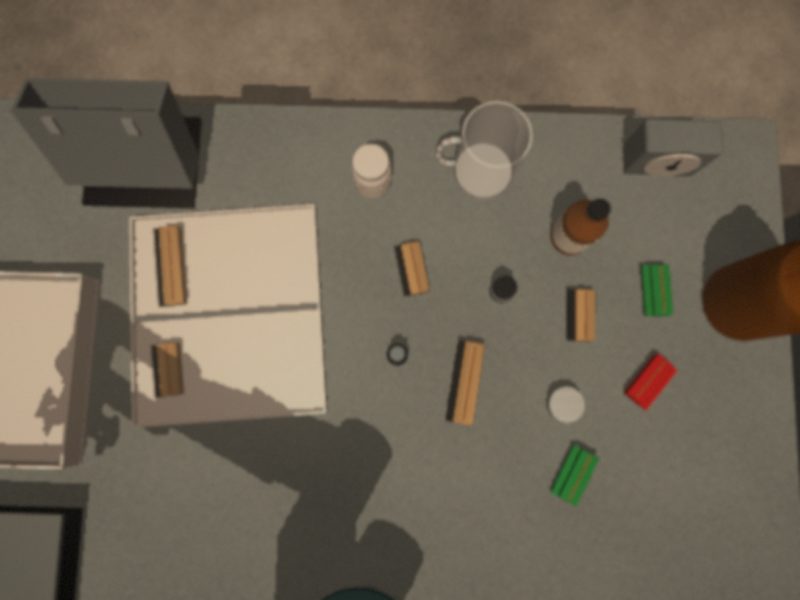

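View pics/side0.png

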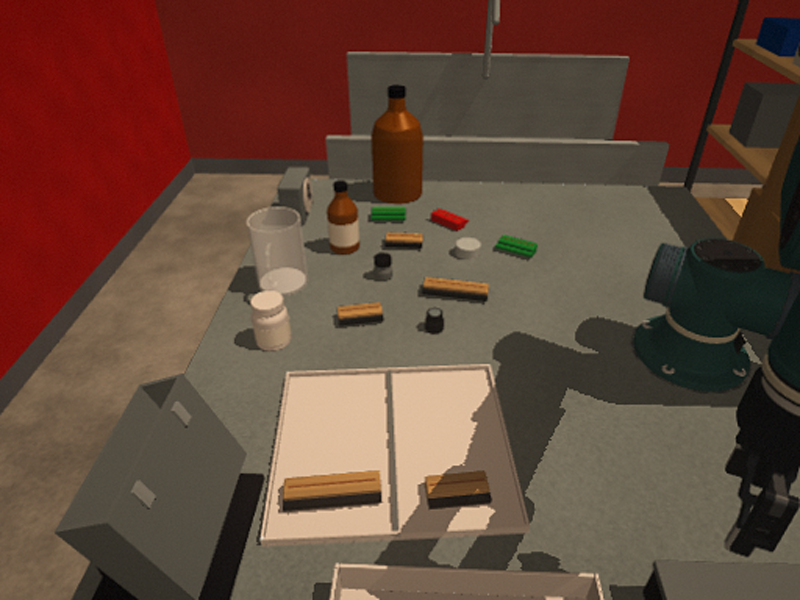

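```bash
cat > h.py <<'E'
from workcell import env
import numpy as np, cv2
from scipy.spatial.transform import Rotation as R
def cam(c):
    p=env.camera_params(c);f=192/np.tan(np.radians(p['fov_y']/2))
    return p,np.array([[f,0,p['cx']],[0,f,p['cy']],[0,0,1]]),np.array([p['k1'],0,0,0.]),cv2.Rodrigues(p['rvec'])[0],p['tvec']
def back(c,uv,z):
    p,K,D,Rm,t=cam(c)
    n=cv2.undistortPoints(np.array(uv,float).reshape(-1,1,2),K,D).reshape(-1,2)
    d=np.c_[n,np.ones(len(n))]@Rm; o=-Rm.T@t
    return o+d*((z-o[2])/d[:,2])[:,None]
def proj(c,P):
    p,K,D,Rm,t=cam(c)
    return cv2.projectPoints(np.array(P,float).reshape(-1,1,3),p['rvec'],t,K,D)[0].reshape(-1,2)
def save(c,name,im=None,box=None):
    im=env.grab_frame(c) if im is None else im
    if box: l,t,w,h=box; im=im[t:t+h,l:l+w]
    s=min(800/im.shape[1],600/im.shape[0])
    cv2.imwrite(f"pics/{name}.png",cv2.resize(im[:,:,::-1],None,fx=s,fy=s,interpolation=cv2.INTER_CUBIC))
E
python3 - <<'E'
from h import *
H=dict(long_mid=.012,short_a_mid=.012,kept_long_mid=.018,kept_short_mid=.018,tray_floor=.006,jar=0,tin=0,loupe=0,amber=0,white_jar=0)
for n,z in H.items():
    for c in("top","side"):
        for d in env.pinpoint(c,n)[:6]:
            print(n,c,round(d['confidence'],2),np.round(d['uv'],1),np.round(back(c,d['uv'],z)[0],3))
for n in("long_mid","short_a_mid"):
    for d in env.masks_of("top",n)[:7]:
        m=d['region'];cn=max(cv2.findContours(m.astype('uint8'),0,1)[0],key=len)
        P=back("top",cn.reshape(-1,2),.02)[:,:2].astype('float32')
        r=cv2.minAreaRect(P);print(n,round(d['confidence'],2),d['extent'],np.round(r[0],3),np.round(r[1],3),round(r[2],1))
save("top","crop1",box=(240,140,200,150));save("top","crop2",box=(70,120,150,150))
print(env.read_state()['time'])
E
```

```text
long_mid top 0.6 [296.2 242.8] [ 0.45  -0.169  0.012]
long_mid side 0.91 [290.3 183.5] [ 0.449 -0.181  0.012]
long_mid side 0.65 [254.9 152.2] [ 0.581 -0.385  0.012]
short_a_mid top 0.87 [263.5 172. ] [ 0.642 -0.076  0.012]
short_a_mid side 0.81 [228.7 200.6] [ 0.647 -0.077  0.012]
kept_long_mid side 0.6 [211.2 312.8] [0.638 0.346 0.018]
kept_long_mid side 0.18 [258.2 152.6] [ 0.567 -0.372  0.018]
kept_short_mid top 0.63 [104.7 238.6] [0.449 0.344 0.018]
kept_short_mid side 0.95 [293.  315.2] [0.453 0.344 0.018]
tray_floor top 0.89 [145.4 197.8] [0.563 0.246 0.006]
tray_floor side 0.83 [250.1 279.7] [0.558 0.236 0.006]
jar top 0.52 [320.8 187.7] [ 0.604 -0.237  0.   ]
jar side 0.6 [245.  178.1] [ 0.607 -0.224  0.   ]
tin top 0.97 [356.6 257.3] [ 0.416 -0.334  0.   ]
tin side 0.76 [299.8 162.3] [ 0.409 -0.338  0.   ]
loupe top 0.52 [252.9 228.1] [ 0.488 -0.051  0.   ]
loupe side 0.51 [279.2 211.3] [ 0.485 -0.045  0.   ]
amber top 0.71 [364.6 152. ] [ 0.71 -0.36  0.  ]
amber side 0.61 [220.3 156.2] [ 0.713 -0.37   0.   ]
white_jar top 0.96 [241.3 113. ] [ 0.814 -0.009  0.   ]
white_jar side 0.83 [177.5 214.5] [ 0.8   -0.016  0.   ]
long_mid 0.98 [285.5, 217.0, 22.5, 54.6] [ 0.446 -0.171] [0.048 0.14 ] 81.6
short_a_mid 0.69 [252.8, 155.6, 22.4, 33.8] [ 0.64  -0.075] [0.092 0.046] 14.9
1.3
```

View pics/crop1.png

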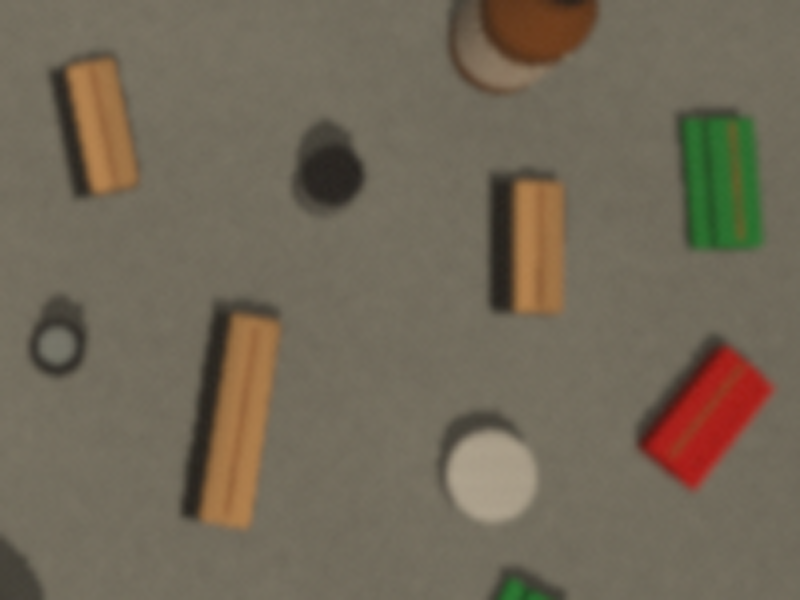

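View pics/crop2.png

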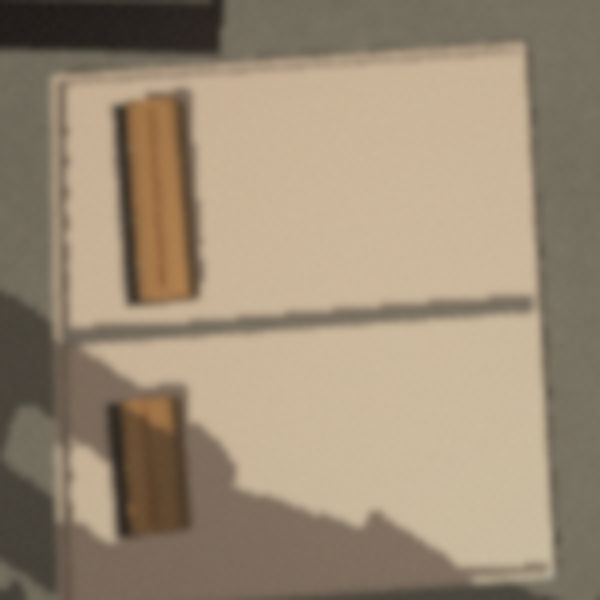

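```bash
cat >> h.py <<'E'
def woods(c="top"):
    im=env.grab_frame(c);hsv=cv2.cvtColor(im,cv2.COLOR_RGB2HSV)
    big=cv2.resize(im,None,fx=4,fy=4,interpolation=cv2.INTER_CUBIC);hsv=cv2.cvtColor(big,cv2.COLOR_RGB2HSV)
    m=((hsv[...,0]>7)&(hsv[...,0]<22)&(hsv[...,1]>95)&(hsv[...,2]>50)).astype('uint8')
    for cn in cv2.findContours(m,0,1)[0]:
        if cv2.contourArea(cn)<1500: continue
        uv=(cn.reshape(-1,2)-1.5)/4
        P0=back(c,uv,.024)[:,:2]
        z=.030 if P0[:,1].mean()>.08 else .024
        P=back(c,uv,z)[:,:2]
        r=cv2.minAreaRect((P*1000).astype('float32'))
        b=cv2.boxPoints(r);e=[b[1]-b[0],b[2]-b[1]];l=max(e,key=np.linalg.norm)
        a=np.degrees(np.arctan2(l[1],l[0]));a=(a+90)%180-90
        print(np.round(uv.mean(0)),"wood c",np.round(r[0],1),"size",np.round(sorted(r[1]),1),"ang",round(a,1),"z",z)
    return im
E
python3 - <<'E'
from h import *
woods()
q=np.array([[146.,200]])
# tray corners (from 800x600 view -> *0.64)
C=np.array([[131,217],[314,205],[325,412],[138,425]])*.64
print(np.round(back("top",C,.016),3)); 
L=np.array([[138,317],[316,306]])*.64;print(np.round(back("top",L,.014),3))
E
```

```text
[108. 236.] wood c [456.6 332. ] size [41.8 90.6] ang 8.9 z 0.03
[299. 245.] wood c [ 446.5 -175.4] size [ 38.2 142.5] ang -8.4 z 0.024
[374. 201.] wood c [ 567.6 -375.6] size [38.2 93.4] ang -1.1 z 0.024
[481. 182.] wood c [ 619.  -670.3] size [170.9 182.6] ang -3.9 z 0.024
[265. 171.] wood c [642.7 -79.7] size [38.5 94. ] ang 12.4 z 0.024
[109. 170.] wood c [635.6 341.8] size [ 42.2 142.4] ang 8.5 z 0.03
[374. 142.] wood c [ 730.4 -376.6] size [77.4 78.1] ang -45.0 z 0.024
[[0.722 0.425 0.016]
 [0.753 0.101 0.016]
 [0.389 0.066 0.016]
 [0.36  0.381 0.016]]
[[0.544 0.398 0.014]
 [0.571 0.089 0.014]]
```

```bash
cat >> h.py <<'E'
def fit(c,L,x,y,a,zb,im,rng=5):
    # fit wood top rectangle(34xL) maximising woodness in a rendering; whole-centre pose (mm,deg)
    from scipy.optimize import minimize
    big=cv2.resize(im,None,fx=4,fy=4,interpolation=cv2.INTER_CUBIC).astype(float)
    g=cv2.GaussianBlur(cv2.cvtColor(big.astype('uint8').clip(0,255),cv2.COLOR_RGB2HSV)[...,1].astype(float),(0,0),2)
    def pts(p,u,v): 
        t=np.radians(p[2]);X=p[0]+u*np.cos(t)-v*np.sin(t);Y=p[1]+u*np.sin(t)+v*np.cos(t)
        return np.c_[X,Y,np.full(len(X),(zb+.024)*1000)]/1000
    def samp(p,u,v):
        uv=(proj(c,pts(p,u,v))*4+1.5).astype('float32');return cv2.remap(g.astype('float32'),uv[:,:1],uv[:,1:],1).ravel()
    s=np.linspace(-.45,.45,30)*L; w=np.linspace(-20,8,10); o=2.5
    def cost(p):
        d=(samp(p,s,np.full(30,11-o))-samp(p,s,np.full(30,11+o))).mean()*1.0
        d+=(samp(p,s,np.full(30,-23+o))-samp(p,s,np.full(30,-23-o))).mean()
        d+=(samp(p,np.full(10,L/2-o),w)-samp(p,np.full(10,L/2+o),w)).mean()
        d+=(samp(p,np.full(10,-L/2+o),w)-samp(p,np.full(10,-L/2-o),w)).mean()
        return -d
    best=None
    for a0 in (a-3,a,a+3):
      for dy in(-3,0,3):
        r=minimize(cost,[x,y+dy,a0],method='Nelder-Mead',options=dict(initial_simplex=np.array([x,y+dy,a0])+np.array([[0,0,0],[4,0,0],[0,4,0],[0,0,4]])))
        if best is None or r.fun<best.fun: best=r
    return best.x,-best.fun
def allfit(items,c="top"):
    im=env.grab_frame(c);ov=cv2.resize(im,(2048,1536),interpolation=cv2.INTER_CUBIC)
    for n,(L,x,y,a,zb) in items.items():
        p,s=fit(c,L,x,y,a,zb,im);print(c,n,np.round(p,1),round(s))
        t=np.radians(p[2]);q=np.array([[u*L/2,v] for u,v in((-1,-23),(1,-23),(1,11),(-1,11))])
        W=np.c_[p[0]+q[:,0]*np.cos(t)-q[:,1]*np.sin(t),p[1]+q[:,0]*np.sin(t)+q[:,1]*np.cos(t),np.full(4,zb*1000+24)]/1000
        cv2.polylines(ov,[np.round(proj(c,W)*4+1.5).astype(int)],True,(0,255,255),1)
    return ov
def go(x,y,z,jawdeg=None):
    s=env.read_state();Rm=R.from_quat(s['tcp_rot']).as_matrix()
    d=(np.array([x,y,z])-s['ee_pos'])@Rm*100
    cur=np.degrees(np.arctan2(Rm[1,1],Rm[0,1]))
    print("tx,ty,tz",np.round(d,2),"jaw now",round(cur,2),"wz",None if jawdeg is None else round(-(((jawdeg-cur)+90)%180-90),2),"tilt",np.round(Rm[:,2],4),"J6",s['joint_positions'][5].round(2),"pos",s['ee_pos'].round(4),"t",s['time'],"grip",round(s['grip_width'],3))
E
python3 - <<'E'
from h import *
I=dict(long=(140,446,-170,-8,0),sa=(90,642,-75,12,0),sb=(90,567,-370,-1,0),kl=(140,637,347,7,.006),ks=(90,452,340,7,.006))
ov=allfit(I); allfit(I,"side")
cv2.imwrite("pics/ovk.png",ov[520:1080,300:560,::-1]);cv2.imwrite("pics/ovl.png",ov[550:1150,960:1560,::-1])
go(.446,-.170,.1,81.6)
E
```

```text
Traceback (most recent call last):
  File "h.py", line 61, in allfit
    p,s=fit(c,L,x,y,a,zb,im);print(c,n,np.round(p,1),round(s))
        ~~~^^^^^^^^^^^^^^^^^
  File "h.py", line 55, in fit
    r=minimize(cost,[x,y+dy,a0],method='Nelder-Mead',options=dict(initial_simplex=np.array([x,y+dy,a0])+np.array([[0,0,0],[4,0,0],[0,4,0],[0,0,4]])))
  File "h.py", line 47, in cost
    d=(samp(p,s,np.full(30,11-o))-samp(p,s,np.full(30,11+o))).mean()*1.0
                                  ~~~~^^^^^^^^^^^^^^^^^^^^^^
  File "h.py", line 44, in samp
    uv=(proj(c,pts(p,u,v))*4+1.5).astype('float32');return cv2.remap(g.astype('float32'),uv[:,:1],uv[:,1:],1).ravel()
        ~~~~^^^^^^^^^^^^^^
  File "h.py", line 13, in proj
    p,K,D,Rm,t=cam(c)
               ~~~^^^
  File "h.py", line 5, in cam
    p=env.camera_params(c);f=192/np.tan(np.radians(p['fov_y']/2))
ValueError: time passes only in moves, steps and waits
```

Cache the camera parameters.

```bash
sed -i 's/^def cam(c):/import functools\n@functools.lru_cache\ndef cam(c):/' h.py
python3 - <<'E'
from h import *
I=dict(long=(140,446,-170,-8,0),sa=(90,642,-75,12,0),sb=(90,567,-370,-1,0),kl=(140,637,347,7,.006),ks=(90,452,340,7,.006))
ov=allfit(I); allfit(I,"side")
cv2.imwrite("pics/ovk.png",ov[520:1080,300:560,::-1]);cv2.imwrite("pics/ovl.png",ov[550:1150,960:1560,::-1])
go(.446,-.170,.1,81.6)
E
```

```text
top long [ 447.2 -169.8   -8.5] 208
top sa [641.5 -73.9  12.5] 195
top sb [ 567.6 -369.9   -1.7] 202
top kl [634.1 349.8   8.8] 148
top ks [455.4 339.8   7.6] 135
side long [ 446.2 -167.4   -8.1] 217
side sa [641.8 -71.8  12.7] 229
side sb [ 5.669e+02 -3.678e+02  2.000e-01] 194
side kl [634.4 352.8   8.3] 265
side ks [455.2 345.    7.2] 238
tx,ty,tz [-47.73 -54.54  10.92] jaw now 68.58 wz -13.02 tilt [ 1.e-04  1.e-04 -1.e+00] J6 -0.1 pos [0.2009 0.512  0.2092] t 1.5 grip 1.002
```

View pics/ovk.png

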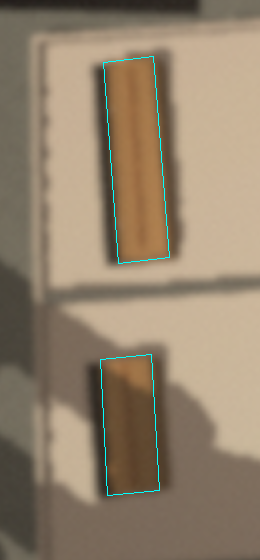

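View pics/ovl.png

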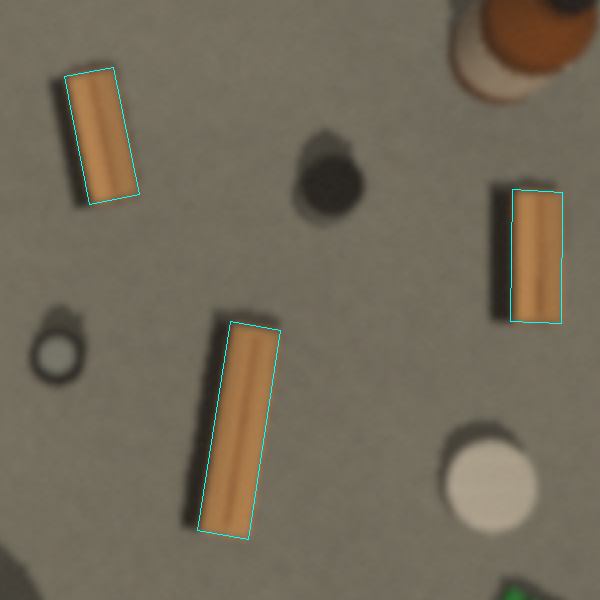

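```bash
python3 -m jog '[{"tx":-12,"ty":-13,"tz":2,"wz":-8},{"tx":-12,"ty":-13,"tz":2,"wz":-13},{"tx":-15,"ty":-17,"tz":4,"wz":-13},{"tx":-16,"ty":-18.2,"tz":5,"wz":-13},{"tx":-16,"ty":-18.2,"tz":5,"wz":-13}]'; python3 -c "
from h import *
go(.446,-.169,.12,81.7)"
```

```text
tx,ty,tz [-47.69 -54.45   8.92] jaw now 68.58 wz -13.12 tilt [ 1.e-04  1.e-04 -1.e+00] J6 -0.1 pos [0.2009 0.512  0.2092] t 1.5 grip 1.002schema error: expected keys wx, wy, wz, tx, ty, tz, jaw
```

All keys are needed in each row.

```bash
python3 -m jog '[{"wx":0,"wy":0,"wz":-8,"tx":-12,"ty":-13,"tz":2,"jaw":1},{"wx":0,"wy":0,"wz":-13,"tx":-12,"ty":-13,"tz":2,"jaw":1},{"wx":0,"wy":0,"wz":-13,"tx":-15,"ty":-17,"tz":4,"jaw":1},{"wx":0,"wy":0,"wz":-13,"tx":-16,"ty":-18.2,"tz":5,"jaw":1},{"wx":0,"wy":0,"wz":-13,"tx":-16,"ty":-18.2,"tz":5,"jaw":1}]'; python3 -c "
from h import *
go(.446,-.169,.12,81.7)"
```

```text
time: 2.0
ee_pos: [0.2837, 0.2825, 0.159]
tcp_rot: [0.073, 0.997, 0.0, 0.001]
contact_force: [0.4, -0.5, -0.0]
grip_width: 0.998
tx,ty,tz [-22.64 -42.3    3.89] jaw now 81.62 wz -0.08 tilt [ 1.2e-03  6.0e-04 -1.0e+00] J6 -0.78 pos [0.2837 0.2825 0.159 ] t 2.0 grip 0.998
```

```bash
python3 -m jog '[{"wx":0,"wy":0,"wz":0,"tx":-22.6,"ty":-42.3,"tz":3.9,"jaw":1},{"wx":0,"wy":0,"wz":0,"tx":-22.6,"ty":-42.3,"tz":3.9,"jaw":1},{"wx":0,"wy":0,"wz":0,"tx":-22.6,"ty":-42.3,"tz":3.9,"jaw":1},{"wx":0,"wy":0,"wz":0,"tx":-22.6,"ty":-42.3,"tz":3.9,"jaw":1},{"wx":0,"wy":0,"wz":0,"tx":-22.6,"ty":-42.3,"tz":3.9,"jaw":1}]'; python3 -c "
from h import *
go(.446,-.169,.12,81.7)"
```

```text
time: 2.5
ee_pos: [0.3677, 0.0477, 0.1393]
tcp_rot: [0.073, 0.997, 0.0, 0.001]
contact_force: [1.6, 0.8, -0.2]
grip_width: 0.998
tx,ty,tz [-10.91 -20.29   1.94] jaw now 81.59 wz -0.11 tilt [ 2.e-03  3.e-04 -1.e+00] J6 -1.45 pos [0.3677 0.0477 0.1393] t 2.5 grip 0.998
```

```bash
python3 -m jog '[{"wx":0,"wy":0,"wz":0,"tx":-10.9,"ty":-20.3,"tz":1.9,"jaw":1},{"wx":0,"wy":0,"wz":0,"tx":-10.9,"ty":-20.3,"tz":1.9,"jaw":1},{"wx":0,"wy":0,"wz":0,"tx":-10.9,"ty":-20.3,"tz":1.9,"jaw":1},{"wx":0,"wy":0,"wz":0,"tx":-10.9,"ty":-20.3,"tz":1.9,"jaw":1},{"wx":0,"wy":0,"wz":0,"tx":-10.9,"ty":-20.3,"tz":1.9,"jaw":1}]';python3 -m jog '[{"wx":0,"wy":0,"wz":0,"tx":0,"ty":0,"tz":0,"jaw":1},{"wx":0,"wy":0,"wz":0,"tx":0,"ty":0,"tz":0,"jaw":1}]'; python3 -c "
from h import *
save('side','s1');save('top','t1')
go(.4465,-.169,.003,81.7)"
```

```text
time: 3.0
ee_pos: [0.4459, -0.1706, 0.1197]
tcp_rot: [0.075, 0.997, -0.0, 0.0]
contact_force: [-0.1, -0.2, -0.2]
grip_width: 0.996
time: 3.2
ee_pos: [0.4452, -0.1674, 0.1196]
tcp_rot: [0.074, 0.997, 0.001, -0.0]
contact_force: [-0.5, -0.0, 0.5]
grip_width: 1.002
tx,ty,tz [-0.17 -0.26 11.7 ] jaw now 81.64 wz -0.06 tilt [-1.e-04  6.e-04 -1.e+00] J6 -1.9 pos [ 0.4452 -0.1662  0.12  ] t 3.3 grip 1.001
```

View pics/s1.png

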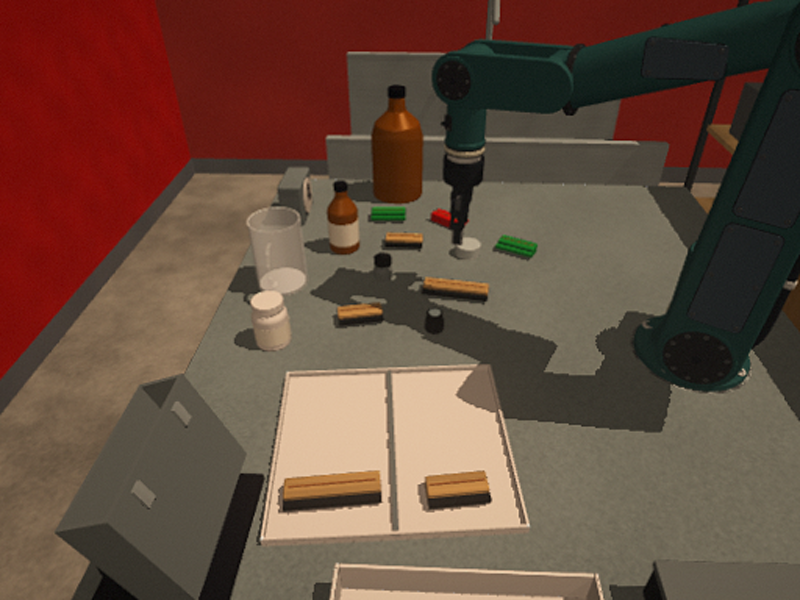

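```bash
python3 -m jog '[{"wx":0,"wy":0,"wz":0,"tx":-0.1,"ty":-0.2,"tz":5,"jaw":1},{"wx":0,"wy":0,"wz":0,"tx":-0.1,"ty":-0.2,"tz":9,"jaw":1},{"wx":0,"wy":0,"wz":0,"tx":-0.1,"ty":-0.2,"tz":11,"jaw":1},{"wx":0,"wy":0,"wz":0,"tx":-0.1,"ty":-0.2,"tz":11.7,"jaw":1},{"wx":0,"wy":0,"wz":0,"tx":-0.1,"ty":-0.2,"tz":11.7,"jaw":1}]'; python3 -m jog '[{"wx":0,"wy":0,"wz":0,"tx":0,"ty":0,"tz":0,"jaw":0},{"wx":0,"wy":0,"wz":0,"tx":0,"ty":0,"tz":0,"jaw":0},{"wx":0,"wy":0,"wz":0,"tx":0,"ty":0,"tz":0,"jaw":0},{"wx":0,"wy":0,"wz":0,"tx":0,"ty":0,"tz":0,"jaw":0},{"wx":0,"wy":0,"wz":0,"tx":0,"ty":0,"tz":0,"jaw":0}]';python3 -c "
from h import *
save('side','s2',box=(200,80,200,150))
go(.4465,-.169,.003,81.7)"
```

```text
time: 3.8
ee_pos: [0.4457, -0.168, 0.0026]
tcp_rot: [0.073, 0.997, 0.0, -0.001]
contact_force: [-1.0, 0.5, 0.4]
grip_width: 1.001
time: 4.3
ee_pos: [0.4464, -0.1695, 0.0034]
tcp_rot: [0.073, 0.997, -0.0, 0.0]
contact_force: [0.3, 0.1, 0.8]
grip_width: 0.139
tx,ty,tz [-0.02  0.05  0.02] jaw now 81.57 wz -0.13 tilt [ 5.e-04 -1.e-04 -1.e+00] J6 -1.91 pos [ 0.4463 -0.1694  0.0032] t 4.35 grip 0.055
```

View pics/s2.png

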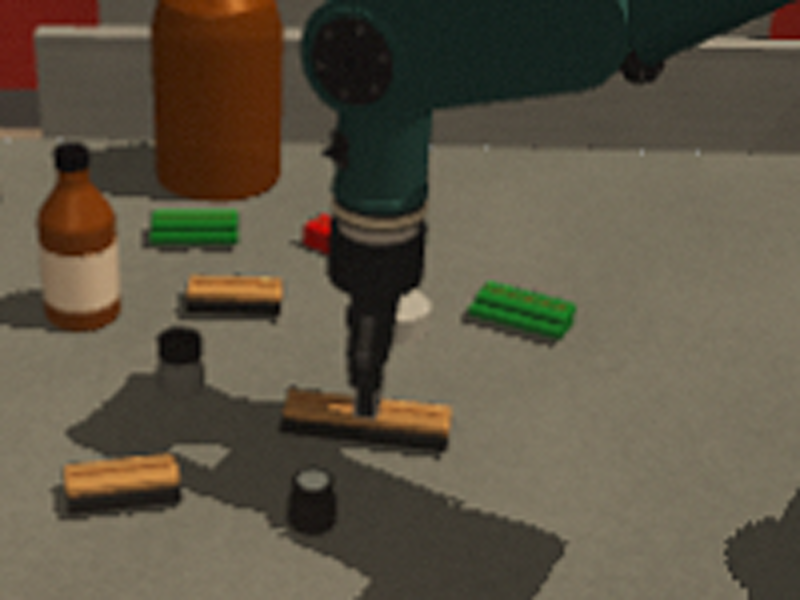

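```bash
python3 -c "
from h import *
s=env.read_state();print(s['contact_force'],s['torque'],s['grip_width'],s['ee_pos'])
for c in('side','top'):
  im=env.grab_frame(c).copy()
  u=proj(c,[s['ee_pos'],s['ee_pos']+[0,0,.024],s['ee_pos']+[0,0,.1]]);print(c,u.round(1))
  big=cv2.resize(im,None,fx=4,fy=4,interpolation=cv2.INTER_CUBIC)
  for p in u: cv2.circle(big,tuple(np.round(p*4+1.5).astype(int)),4,(255,0,255),1)
  x,y=(u[0]*4).astype(int); cv2.imwrite(f'pics/z_{c}.png',big[y-260:y+140,x-200:x+200,::-1])
"
```

```text
[ 0.58113709 -0.46565118 -0.56476181] [-0.02078055 -0.0189364   0.0154592 ] 0.05471453851746704 [ 0.44627114 -0.16943838  0.00321716]
side [[290.9 187.5]
 [291.3 181.7]
 [292.4 162.4]]
top [[296.1 244.4]
 [297.1 244.3]
 [300.5 243.9]]
```

View pics/z_side.png

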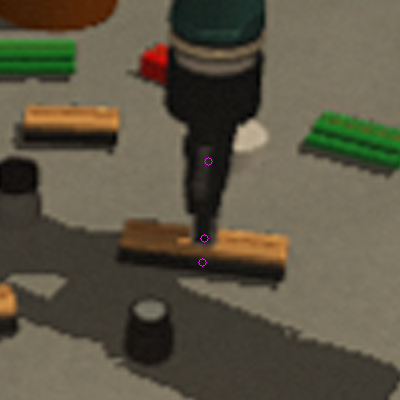

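View pics/z_top.png

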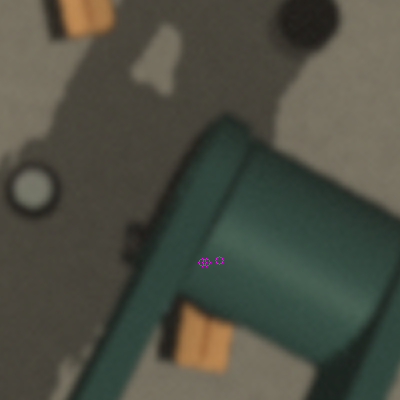

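```bash
python3 -c "
from h import *
P=np.array([.446,-.167,.12])
for dz in (0,.013,.024,.037):
  print(dz,(proj('side',[P+[.006,.043,dz],P+[-.006,-.043,dz]])/.64).round(0).tolist())
im=cv2.imread('pics/s1.png');cv2.imwrite('pics/s1c.png',cv2.resize(im[130:270,400:520],None,fx=5,fy=4))
"
```

```text
0 [[455.0, 259.0], [460.0, 237.0]]
0.013 [[455.0, 253.0], [460.0, 231.0]]
0.024 [[456.0, 248.0], [460.0, 227.0]]
0.037 [[456.0, 242.0], [461.0, 221.0]]
```

View pics/s1c.png

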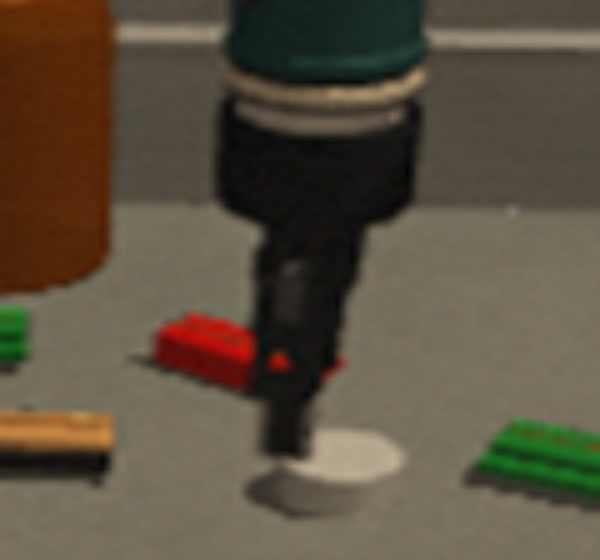

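```bash
python3 -m jog '[{"wx":0,"wy":0,"wz":0,"tx":0,"ty":0,"tz":0,"jaw":1},{"wx":0,"wy":0,"wz":0,"tx":0,"ty":0,"tz":0,"jaw":1},{"wx":0,"wy":0,"wz":0,"tx":0,"ty":0,"tz":0,"jaw":1},{"wx":0,"wy":0,"wz":0,"tx":0,"ty":0,"tz":0,"jaw":1},{"wx":0,"wy":0,"wz":0,"tx":0,"ty":0,"tz":0,"jaw":1}]'; python3 -m jog '[{"wx":0,"wy":0,"wz":0,"tx":0,"ty":0,"tz":0.5,"jaw":1},{"wx":0,"wy":0,"wz":0,"tx":0,"ty":0,"tz":1,"jaw":1},{"wx":0,"wy":0,"wz":0,"tx":0,"ty":0,"tz":1,"jaw":1}]'; python3 -c "
from h import *
save('side','s3',box=(250,110,100,90))
go(.4465,-.169,.003,81.7)
print((proj('side',np.array([[.452,-.126,.006],[.452,-.126,.026],[.440,-.212,.006],[.44,-.212,.026]]))-[250,110])*6.67)
"
```

```text
time: 4.95
ee_pos: [0.4461, -0.1693, 0.0029]
tcp_rot: [0.073, 0.997, 0.0, 0.0]
contact_force: [0.0, -0.2, 0.5]
grip_width: 0.844
time: 5.25
ee_pos: [0.4452, -0.1688, -0.0083]
tcp_rot: [0.073, 0.997, 0.001, -0.001]
contact_force: [-0.6, -0.3, 0.0]
grip_width: 1.003
tx,ty,tz [-0.1   0.01 -1.09] jaw now 81.58 wz -0.12 tilt [-1.5e-03  9.0e-04 -1.0e+00] J6 -1.91 pos [ 0.4455 -0.169  -0.0079] t 5.3 grip 1.001
[[263.46972006 563.70325888]
 [265.34106011 530.92230942]
 [283.44494003 465.44419412]
 [285.39682654 433.51281551]]
```

View pics/s3.png

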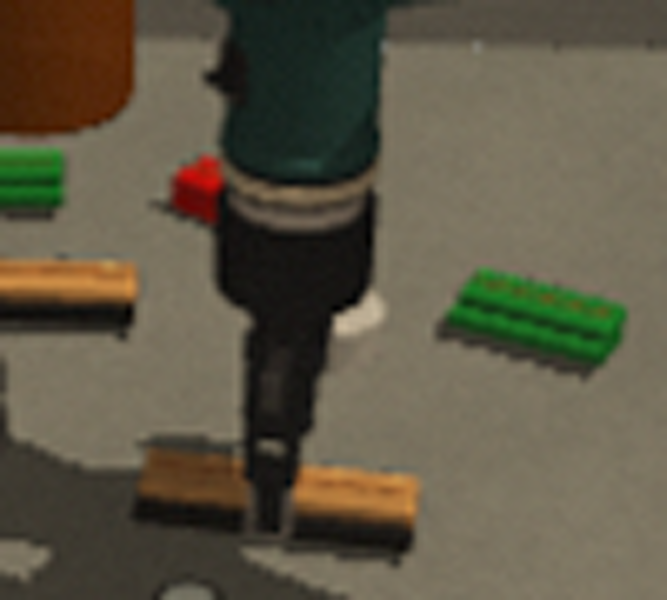

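```bash
python3 -m jog '[{"wx":0,"wy":0,"wz":0,"tx":0,"ty":0,"tz":0.4,"jaw":1},{"wx":0,"wy":0,"wz":0,"tx":0,"ty":0,"tz":0.9,"jaw":1},{"wx":0,"wy":0,"wz":0,"tx":0,"ty":0,"tz":0.9,"jaw":1}]'; python3 -m jog '[{"wx":0,"wy":0,"wz":0,"tx":0,"ty":0,"tz":0,"jaw":0.4},{"wx":0,"wy":0,"wz":0,"tx":0,"ty":0,"tz":0,"jaw":0.3},{"wx":0,"wy":0,"wz":0,"tx":0,"ty":0,"tz":0,"jaw":0},{"wx":0,"wy":0,"wz":0,"tx":0,"ty":0,"tz":0,"jaw":0},{"wx":0,"wy":0,"wz":0,"tx":0,"ty":0,"tz":0,"jaw":0}]';python3 -c "
from h import *
save('side','s4',box=(250,110,100,90))
go(.4465,-.169,.003,81.7)
"
```

```text
time: 5.6
ee_pos: [0.4454, -0.1689, -0.017]
tcp_rot: [0.073, 0.997, 0.0, -0.001]
contact_force: [-0.1, -0.2, -0.5]
grip_width: 1.0
time: 6.1
ee_pos: [0.4468, -0.1696, -0.0154]
tcp_rot: [0.073, 0.997, -0.0, 0.001]
contact_force: [-0.1, -1.4, 3.1]
grip_width: 0.523
tx,ty,tz [ 0.03  0.06 -1.84] jaw now 81.58 wz -0.12 tilt [ 1.4e-03 -7.0e-04 -1.0e+00] J6 -1.91 pos [ 0.4468 -0.1697 -0.0154] t 6.15 grip 0.518
```

View pics/s4.png

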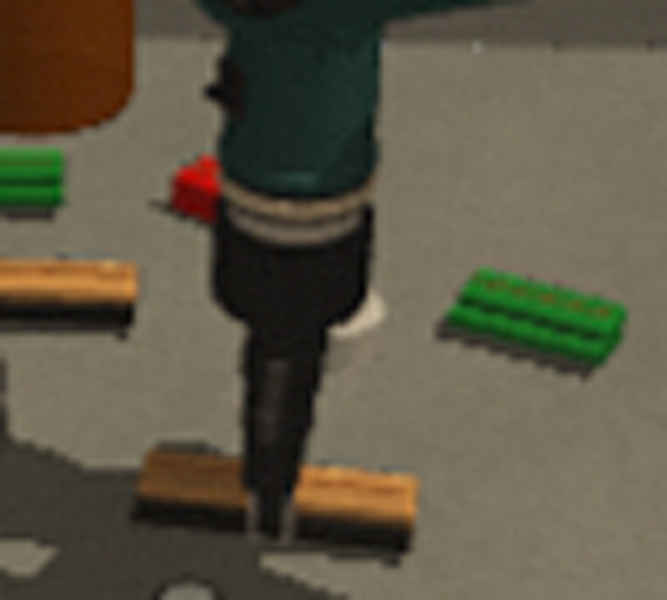

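```bash
python3 -m jog '[{"wx":0,"wy":0,"wz":0,"tx":0,"ty":0,"tz":-2,"jaw":0},{"wx":0,"wy":0,"wz":0,"tx":0,"ty":0,"tz":-6,"jaw":0},{"wx":0,"wy":0,"wz":0,"tx":0,"ty":0,"tz":-10,"jaw":0},{"wx":0,"wy":0,"wz":-8,"tx":0,"ty":0,"tz":-10,"jaw":0},{"wx":0,"wy":0,"wz":-16.9,"tx":0,"ty":0,"tz":-10,"jaw":0}]'; python3 -m jog '[{"wx":0,"wy":0,"wz":0,"tx":0,"ty":0,"tz":0,"jaw":0}]';python3 -c "
from h import *
save('side','s5',box=(220,80,140,130))
go(.6476,.2518,.085,98.5)
"
```

```text
time: 6.65
ee_pos: [0.4469, -0.1696, 0.0854]
tcp_rot: [-0.074, 0.997, -0.001, 0.001]
contact_force: [0.2, 0.7, -1.8]
grip_width: 0.52
time: 6.75
ee_pos: [0.4458, -0.169, 0.0836]
tcp_rot: [-0.071, 0.997, 0.0, -0.0]
contact_force: [0.1, 0.0, -1.3]
grip_width: 0.519
tx,ty,tz [-25.86  38.86  -0.16] jaw now 98.01 wz -0.49 tilt [-1.2e-03  8.0e-04 -1.0e+00] J6 -2.19 pos [ 0.4456 -0.169   0.0833] t 6.8 grip 0.516
```

View pics/s5.png

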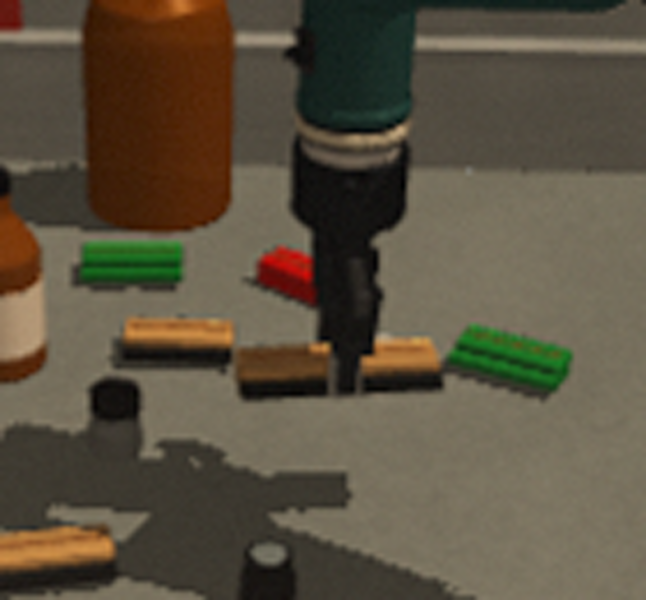

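```bash
python3 -m jog '[{"wx":0,"wy":0,"wz":-0.3,"tx":-12.9,"ty":19.4,"tz":0,"jaw":0},{"wx":0,"wy":0,"wz":-0.3,"tx":-12.9,"ty":19.4,"tz":0,"jaw":0},{"wx":0,"wy":0,"wz":-0.3,"tx":-12.9,"ty":19.4,"tz":0,"jaw":0},{"wx":0,"wy":0,"wz":-0.3,"tx":-12.9,"ty":19.4,"tz":0,"jaw":0},{"wx":0,"wy":0,"wz":-0.3,"tx":-12.9,"ty":19.4,"tz":0,"jaw":0}]'; python3 -c "
from h import *
go(.6476,.2518,.083,98.5)
"
```

```text
time: 7.3
ee_pos: [0.5465, 0.0442, 0.083]
tcp_rot: [-0.073, 0.997, 0.001, -0.001]
contact_force: [-0.3, -0.1, -0.8]
grip_width: 0.516
tx,ty,tz [-1.303e+01  1.905e+01  1.000e-02] jaw now 98.41 wz -0.09 tilt [-0.0012  0.0011 -1.    ] J6 -1.74 pos [0.5465 0.0442 0.083 ] t 7.3 grip 0.516
```

```bash
python3 -m jog '[{"wx":0,"wy":0,"wz":0,"tx":-13,"ty":19.1,"tz":0,"jaw":0},{"wx":0,"wy":0,"wz":0,"tx":-13,"ty":19.1,"tz":0,"jaw":0},{"wx":0,"wy":0,"wz":0,"tx":-13,"ty":19.1,"tz":0,"jaw":0},{"wx":0,"wy":0,"wz":0,"tx":-13,"ty":19.1,"tz":0,"jaw":0},{"wx":0,"wy":0,"wz":0,"tx":-13,"ty":19.1,"tz":0,"jaw":0}]'; python3 -m jog '[{"wx":0,"wy":0,"wz":0,"tx":0,"ty":0,"tz":3,"jaw":0},{"wx":0,"wy":0,"wz":0,"tx":0,"ty":0,"tz":5,"jaw":0},{"wx":0,"wy":0,"wz":0,"tx":0,"ty":0,"tz":5,"jaw":0}]'; python3 -c "
from h import *
save('side','s6',box=(130,170,240,180));save('top','t6')
go(.6476,.2518,-.009,98.5)
"
```

```text
time: 7.8
ee_pos: [0.6467, 0.2527, 0.0822]
tcp_rot: [-0.073, 0.997, 0.0, -0.001]
contact_force: [0.7, -1.0, -1.0]
grip_width: 0.513
time: 8.1
ee_pos: [0.643, 0.2486, 0.0276]
tcp_rot: [-0.073, 0.997, -0.001, -0.005]
contact_force: [-0.9, -0.6, -1.1]
grip_width: 0.515
tx,ty,tz [-0.22  0.27  4.17] jaw now 98.38 wz -0.12 tilt [-2.5e-03 -6.0e-04 -1.0e+00] J6 -1.43 pos [0.646  0.2489 0.0327] t 8.2 grip 0.521
```

View pics/s6.png

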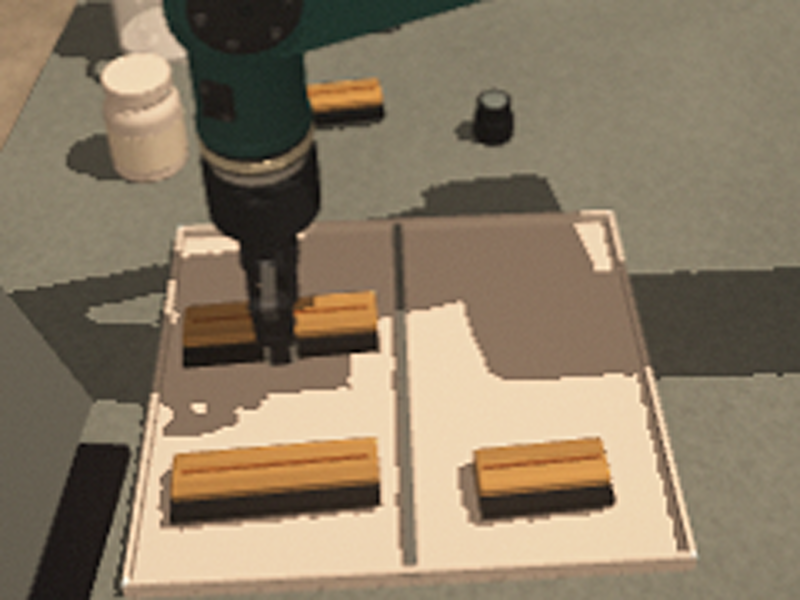

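View pics/t6.png

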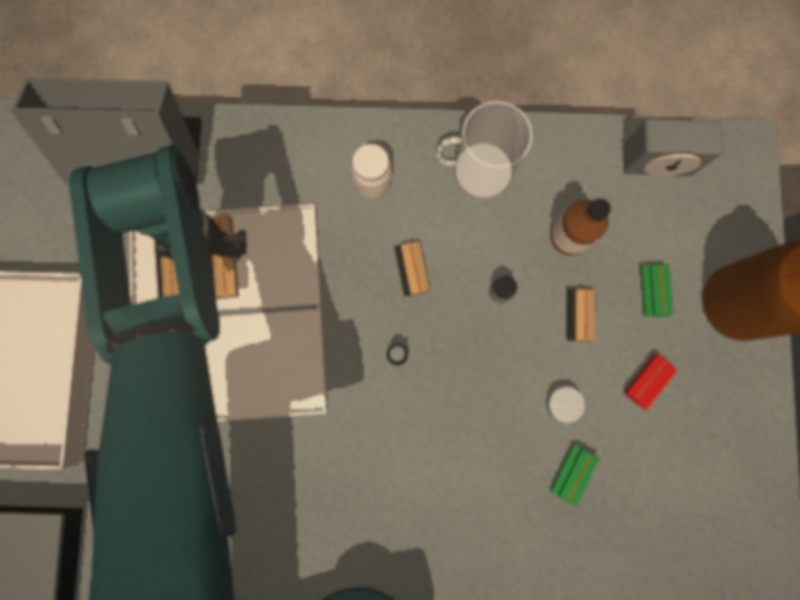

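```bash
python3 -m jog '[{"wx":0,"wy":0,"wz":0,"tx":-0.3,"ty":0.1,"tz":2,"jaw":0},{"wx":0,"wy":0,"wz":0,"tx":-0.3,"ty":0.1,"tz":3.2,"jaw":0},{"wx":0,"wy":0,"wz":0,"tx":-0.3,"ty":0.1,"tz":3.9,"jaw":0},{"wx":0,"wy":0,"wz":0,"tx":-0.3,"ty":0.1,"tz":4.1,"jaw":0},{"wx":0,"wy":0,"wz":0,"tx":-0.3,"ty":0.1,"tz":4.1,"jaw":0}]';  python3 -c "
from h import *
save('side','s7',box=(130,200,180,135))
go(.6476,.2518,-.009,98.5)
"
```

```text
time: 8.7
ee_pos: [0.6495, 0.2505, -0.0069]
tcp_rot: [-0.074, 0.997, 0.0, -0.0]
contact_force: [-0.9, -0.3, -0.4]
grip_width: 0.519
tx,ty,tz [0.2  0.15 0.26] jaw now 98.46 wz -0.04 tilt [ 9.e-04  4.e-04 -1.e+00] J6 -1.43 pos [ 0.6498  0.2506 -0.0064] t 8.75 grip 0.517
```

View pics/s7.png

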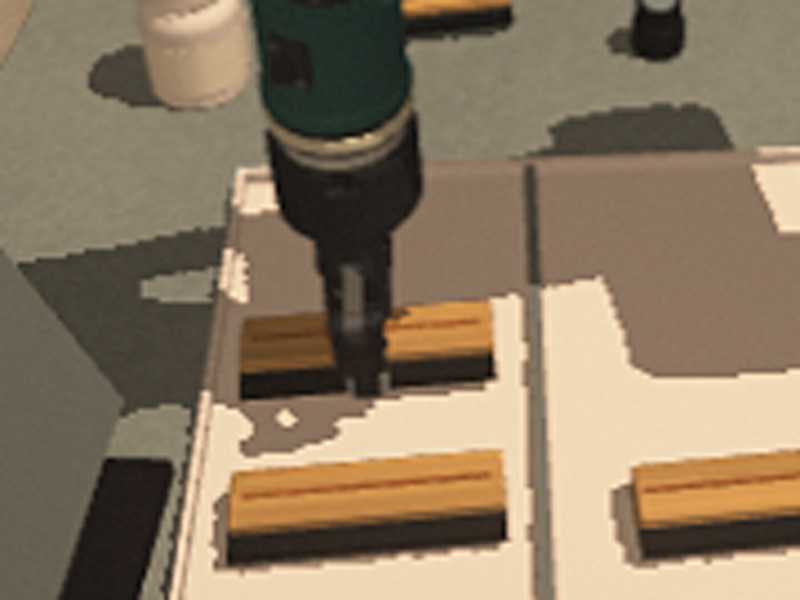

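```bash
python3 -m jog '[{"wx":0,"wy":0,"wz":0,"tx":0,"ty":0,"tz":0.25,"jaw":0},{"wx":0,"wy":0,"wz":0,"tx":0,"ty":0,"tz":0.25,"jaw":0},{"wx":0,"wy":0,"wz":0,"tx":0,"ty":0,"tz":0.25,"jaw":0.75},{"wx":0,"wy":0,"wz":0,"tx":0,"ty":0,"tz":0.25,"jaw":0.75},{"wx":0,"wy":0,"wz":0,"tx":0,"ty":0,"tz":0.25,"jaw":0.75}]';python3 -m jog '[{"wx":0,"wy":0,"wz":0,"tx":0,"ty":0,"tz":0,"jaw":0.75},{"wx":0,"wy":0,"wz":0,"tx":0,"ty":0,"tz":-1,"jaw":0.75},{"wx":0,"wy":0,"wz":0,"tx":0,"ty":0,"tz":-4,"jaw":0.8},{"wx":0,"wy":0,"wz":0,"tx":0,"ty":0,"tz":-9,"jaw":1},{"wx":0,"wy":0,"wz":0,"tx":0,"ty":0,"tz":-12,"jaw":1}]'; python3 -c "
from h import *
save('side','s8',box=(130,200,180,135))
go(.6416,-.073,.083,102.6)
"
```

```text
time: 9.25
ee_pos: [0.6497, 0.2507, -0.0091]
tcp_rot: [-0.074, 0.997, 0.0, 0.0]
contact_force: [0.1, -0.2, -0.1]
grip_width: 0.747
time: 9.75
ee_pos: [0.6509, 0.251, 0.1156]
tcp_rot: [-0.074, 0.997, 0.001, 0.003]
contact_force: [0.7, 0.8, 0.3]
grip_width: 0.999
tx,ty,tz [  6.03 -31.96   3.76] jaw now 98.48 wz -4.12 tilt [ 0.0152  0.0046 -0.9999] J6 -1.43 pos [0.6535 0.2518 0.1222] t 9.8 grip 0.997
```

View pics/s8.png

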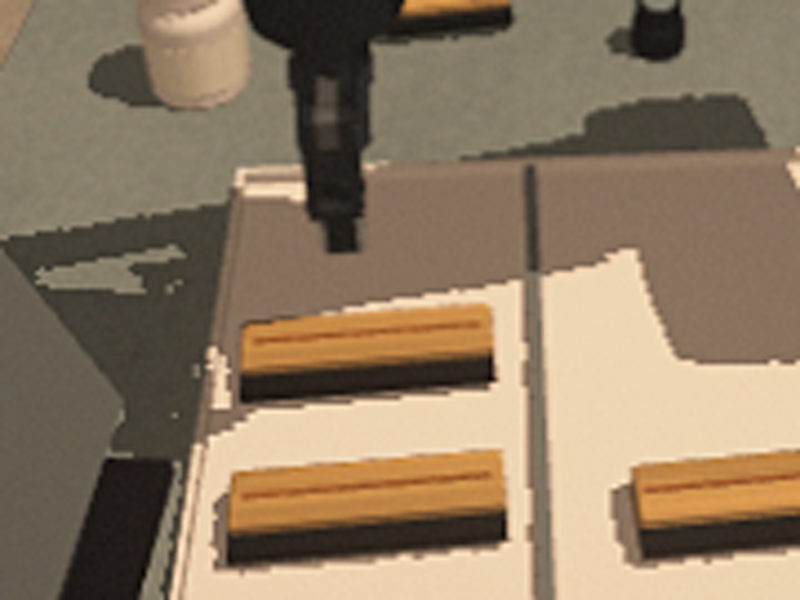

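```bash
python3 -m jog '[{"wx":0,"wy":0,"wz":-4.1,"tx":5.7,"ty":-31.9,"tz":0,"jaw":1},{"wx":0,"wy":0,"wz":-4.1,"tx":5.7,"ty":-31.9,"tz":0,"jaw":1},{"wx":0,"wy":0,"wz":-4.1,"tx":5.7,"ty":-31.9,"tz":0,"jaw":1},{"wx":0,"wy":0,"wz":-4.1,"tx":5.7,"ty":-31.9,"tz":0,"jaw":1},{"wx":0,"wy":0,"wz":-4.1,"tx":5.7,"ty":-31.9,"tz":0,"jaw":1}]';python3 -c "
from h import *
go(.6416,-.073,.083,102.6)
"
```

```text
time: 10.3
ee_pos: [0.6421, -0.0011, 0.1113]
tcp_rot: [-0.11, 0.994, -0.0, 0.001]
contact_force: [0.4, -0.3, 1.5]
grip_width: 1.001
tx,ty,tz [ 1.62 -7.    2.83] jaw now 102.6 wz -0.0 tilt [ 1.3e-03 -1.0e-04 -1.0e+00] J6 -1.88 pos [ 0.6421 -0.0011  0.1113] t 10.3 grip 1.001
```

```bash
python3 -m jog '[{"wx":0,"wy":0,"wz":0,"tx":0.8,"ty":-4,"tz":0,"jaw":1},{"wx":0,"wy":0,"wz":0,"tx":1.6,"ty":-7,"tz":2,"jaw":1},{"wx":0,"wy":0,"wz":0,"tx":1.6,"ty":-7,"tz":5,"jaw":1},{"wx":0,"wy":0,"wz":0,"tx":1.6,"ty":-7,"tz":5,"jaw":1},{"wx":0,"wy":0,"wz":0,"tx":1.6,"ty":-7,"tz":5,"jaw":1}]';python3 -c "
from h import *
save('side','s9',box=(170,100,200,150))
go(.6416,-.073,-.014,102.6)
"
```

```text
time: 10.8
ee_pos: [0.6415, -0.0707, 0.0603]
tcp_rot: [-0.11, 0.994, 0.0, -0.001]
contact_force: [-0.0, -0.5, 0.9]
grip_width: 1.005
tx,ty,tz [ 0.15 -0.22  7.58] jaw now 102.63 wz 0.03 tilt [ 0.0015 -0.     -1.    ] J6 -1.99 pos [ 0.6425 -0.0706  0.0618] t 10.85 grip 1.0
```

View pics/s9.png

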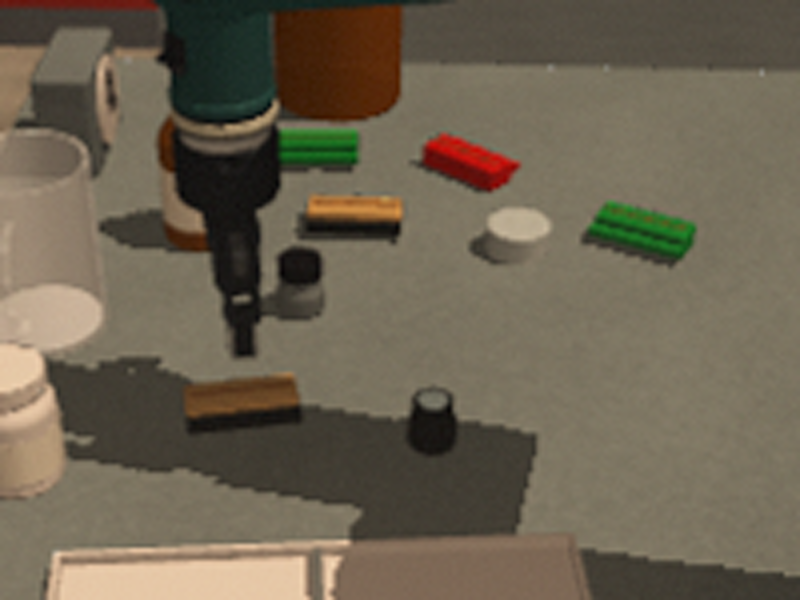

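```bash
python3 -m jog '[{"wx":0,"wy":0,"wz":0,"tx":0.1,"ty":-0.2,"tz":4,"jaw":1},{"wx":0,"wy":0,"wz":0,"tx":0.1,"ty":-0.2,"tz":6,"jaw":1},{"wx":0,"wy":0,"wz":0,"tx":0.1,"ty":-0.2,"tz":7.1,"jaw":1},{"wx":0,"wy":0,"wz":0,"tx":0.1,"ty":-0.2,"tz":7.4,"jaw":1},{"wx":0,"wy":0,"wz":0,"tx":0.1,"ty":-0.2,"tz":7.4,"jaw":1}]';python3 -m jog '[{"wx":0,"wy":0,"wz":0,"tx":0,"ty":0,"tz":0,"jaw":0},{"wx":0,"wy":0,"wz":0,"tx":0,"ty":0,"tz":0,"jaw":0},{"wx":0,"wy":0,"wz":0,"tx":0,"ty":0,"tz":0,"jaw":0},{"wx":0,"wy":0,"wz":0,"tx":0,"ty":0,"tz":0,"jaw":0},{"wx":0,"wy":0,"wz":0,"tx":0,"ty":0,"tz":0,"jaw":0}]';python3 -c "
from h import *
go(.6416,-.073,-.014,102.6)
"
```

```text
time: 11.35
ee_pos: [0.6424, -0.0729, -0.0121]
tcp_rot: [-0.11, 0.994, -0.0, 0.001]
contact_force: [-0.1, 1.2, 0.3]
grip_width: 1.004
time: 11.85
ee_pos: [0.6427, -0.0737, -0.0117]
tcp_rot: [-0.109, 0.994, -0.001, 0.002]
contact_force: [0.2, -0.9, 5.1]
grip_width: 0.515
tx,ty,tz [0.09 0.09 0.23] jaw now 102.57 wz -0.03 tilt [ 3.4e-03 -7.0e-04 -1.0e+00] J6 -1.99 pos [ 0.6427 -0.0737 -0.0117] t 11.85 grip 0.515
```

```bash
python3 -m jog '[{"wx":0,"wy":0,"wz":0,"tx":0,"ty":0,"tz":-2,"jaw":0},{"wx":0,"wy":0,"wz":0,"tx":0,"ty":0,"tz":-6,"jaw":0},{"wx":0,"wy":0,"wz":5.2,"tx":0,"ty":0,"tz":-10,"jaw":0},{"wx":0,"wy":0,"wz":5.2,"tx":0,"ty":0,"tz":-10,"jaw":0},{"wx":0,"wy":0,"wz":5.2,"tx":0,"ty":0,"tz":-10,"jaw":0}]'; python3 -c "
from h import *
save('side','s10',box=(170,100,200,150))
go(.4654,.2342,.085,97.4)
"
```

```text
time: 12.35
ee_pos: [0.6419, -0.0733, 0.0876]
tcp_rot: [-0.065, 0.998, -0.0, 0.001]
contact_force: [-0.3, -0.0, -1.7]
grip_width: 0.515
tx,ty,tz [13.42 32.73  0.09] jaw now 97.4 wz 0.0 tilt [-1.6e-03  5.0e-04 -1.0e+00] J6 -1.9 pos [ 0.6406 -0.0731  0.0855] t 12.4 grip 0.512
```

View pics/s10.png

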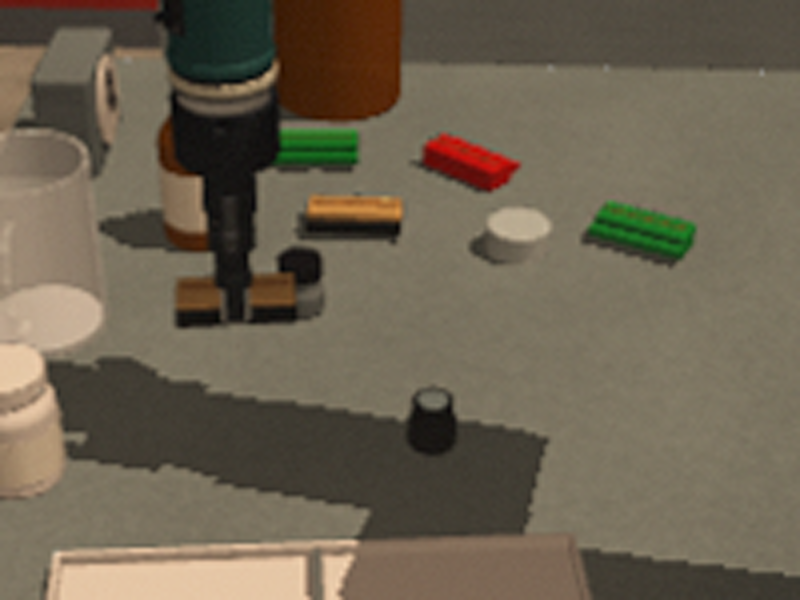

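Held level; carrying it to the short row.

```bash
python3 -m jog '[{"wx":0,"wy":0,"wz":0,"tx":13.4,"ty":32.7,"tz":0,"jaw":0},{"wx":0,"wy":0,"wz":0,"tx":13.4,"ty":32.7,"tz":0,"jaw":0},{"wx":0,"wy":0,"wz":0,"tx":13.4,"ty":32.7,"tz":0,"jaw":0},{"wx":0,"wy":0,"wz":0,"tx":13.4,"ty":32.7,"tz":0,"jaw":0},{"wx":0,"wy":0,"wz":0,"tx":13.4,"ty":32.7,"tz":0,"jaw":0}]'; python3 -c "
from h import *
go(.4654,.2342,.037,97.4)
"
```

```text
time: 12.9
ee_pos: [0.5146, 0.1451, 0.0835]
tcp_rot: [-0.064, 0.998, -0.0, -0.003]
contact_force: [0.5, 1.2, -0.9]
grip_width: 0.51
tx,ty,tz [3.71 9.46 4.67] jaw now 97.37 wz -0.03 tilt [-5.2e-03 -5.0e-04 -1.0e+00] J6 -1.53 pos [0.5146 0.1451 0.0835] t 12.9 grip 0.51
```

```bash
python3 -m jog '[{"wx":0,"wy":0,"wz":0,"tx":2,"ty":4.8,"tz":0,"jaw":0},{"wx":0,"wy":0,"wz":0,"tx":3.7,"ty":9.5,"tz":0,"jaw":0},{"wx":0,"wy":0,"wz":0,"tx":3.7,"ty":9.5,"tz":3,"jaw":0},{"wx":0,"wy":0,"wz":0,"tx":3.7,"ty":9.5,"tz":5,"jaw":0},{"wx":0,"wy":0,"wz":0,"tx":3.7,"ty":9.5,"tz":5,"jaw":0}]'; python3 -c "
from h import *
save('side','s11',box=(130,170,240,180))
go(.4654,.2342,-.005,97.4)
"
```

```text
time: 13.4
ee_pos: [0.4637, 0.2323, 0.0305]
tcp_rot: [-0.065, 0.998, -0.002, -0.006]
contact_force: [-0.2, 0.5, -1.0]
grip_width: 0.513
tx,ty,tz [-0.03  0.17  3.77] jaw now 97.42 wz 0.02 tilt [-0.0079 -0.0028 -1.    ] J6 -1.35 pos [0.4656 0.2325 0.0327] t 13.45 grip 0.512
```

View pics/s11.png

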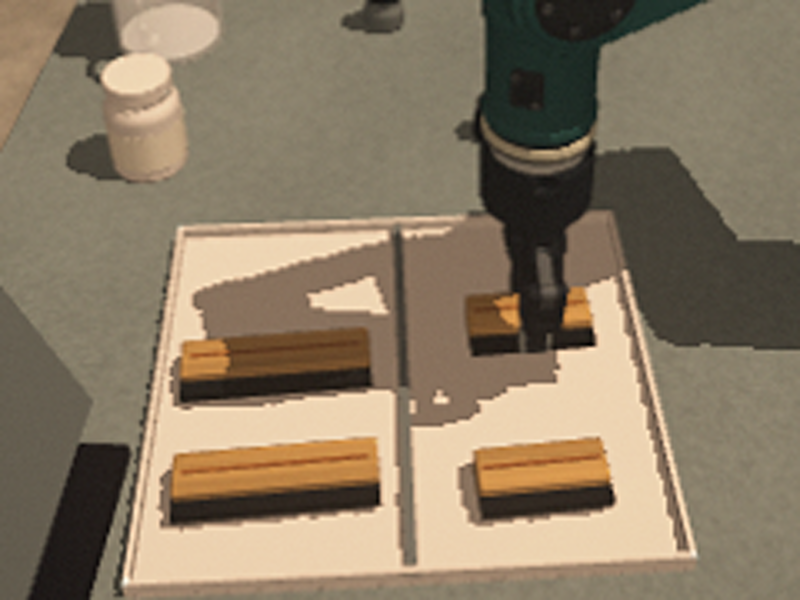

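```bash
python3 -m jog '[{"wx":0,"wy":0,"wz":0,"tx":0,"ty":0,"tz":2,"jaw":0},{"wx":0,"wy":0,"wz":0,"tx":0,"ty":0,"tz":3.3,"jaw":0},{"wx":0,"wy":0,"wz":0,"tx":0,"ty":0,"tz":3.8,"jaw":0},{"wx":0,"wy":0,"wz":0,"tx":0,"ty":0,"tz":3.9,"jaw":0},{"wx":0,"wy":0,"wz":0,"tx":0,"ty":0,"tz":3.9,"jaw":0}]'; python3 -m jog '[{"wx":0,"wy":0,"wz":0,"tx":0,"ty":0,"tz":0,"jaw":0.75},{"wx":0,"wy":0,"wz":0,"tx":0,"ty":0,"tz":0,"jaw":0.75},{"wx":0,"wy":0,"wz":0,"tx":0,"ty":0,"tz":0,"jaw":0.75},{"wx":0,"wy":0,"wz":0,"tx":0,"ty":0,"tz":-1,"jaw":0.75},{"wx":0,"wy":0,"wz":0,"tx":0,"ty":0,"tz":-4,"jaw":0.8}]'; python3 -m jog '[{"wx":0,"wy":0,"wz":0,"tx":0,"ty":0,"tz":-5,"jaw":1},{"wx":0,"wy":0,"wz":0,"tx":0,"ty":0,"tz":-8,"jaw":1},{"wx":0,"wy":0,"wz":0,"tx":0,"ty":0,"tz":-8,"jaw":1}]'; python3 -c "
from h import *
save('side','s12',box=(130,170,240,180))
go(.5672,-.369,.1,89.2)
"
```

```text
time: 13.95
ee_pos: [0.4692, 0.2334, -0.0021]
tcp_rot: [-0.064, 0.998, 0.0, 0.0]
contact_force: [-0.3, -0.3, -1.0]
grip_width: 0.515
time: 14.45
ee_pos: [0.4661, 0.2325, 0.0353]
tcp_rot: [-0.064, 0.998, -0.001, -0.004]
contact_force: [-1.4, -0.0, -0.4]
grip_width: 0.802
time: 14.75
ee_pos: [0.4726, 0.2349, 0.1251]
tcp_rot: [-0.064, 0.998, 0.002, 0.007]
contact_force: [1.0, 0.6, 0.8]
grip_width: 0.996
tx,ty,tz [ -1.78 -61.07   2.08] jaw now 97.38 wz 8.18 tilt [ 0.0076  0.0029 -1.    ] J6 -1.35 pos [0.4709 0.2343 0.1218] t 14.8 grip 0.994
```

View pics/s12.png

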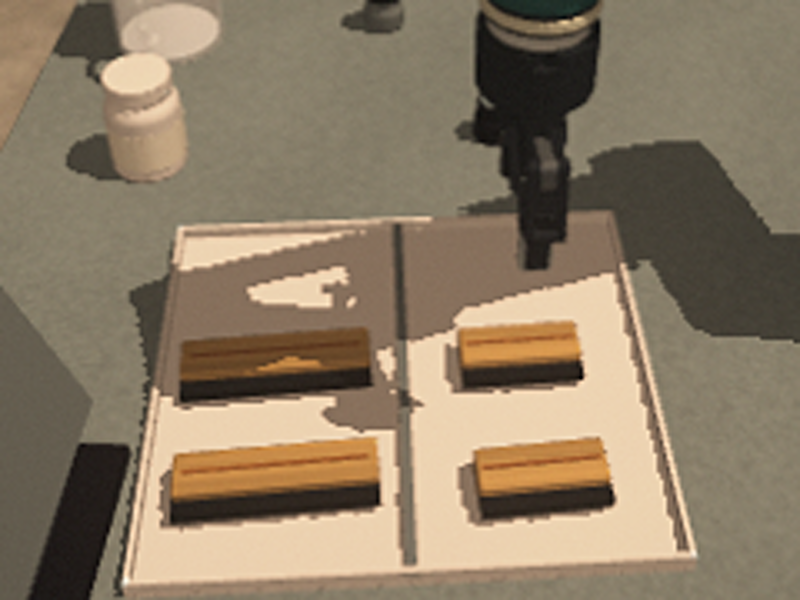

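```bash
python3 -m jog '[{"wx":0,"wy":0,"wz":8.2,"tx":-0.9,"ty":-30,"tz":0,"jaw":1},{"wx":0,"wy":0,"wz":8.2,"tx":-0.9,"ty":-30,"tz":0,"jaw":1},{"wx":0,"wy":0,"wz":8.2,"tx":-0.9,"ty":-30,"tz":0,"jaw":1},{"wx":0,"wy":0,"wz":8.2,"tx":-0.9,"ty":-30,"tz":0,"jaw":1},{"wx":0,"wy":0,"wz":8.2,"tx":-0.9,"ty":-30,"tz":0,"jaw":1}]'; python3 -c "
from h import *
go(.5672,-.369,.12,89.2)
"
```

```text
time: 15.3
ee_pos: [0.5071, -0.0151, 0.116]
tcp_rot: [0.007, 1.0, 0.0, -0.001]
contact_force: [0.2, 0.4, -0.2]
grip_width: 1.0
tx,ty,tz [ -6.5  -35.3   -0.43] jaw now 89.2 wz -0.0 tilt [-2.5e-03  6.0e-04 -1.0e+00] J6 -1.7 pos [ 0.5071 -0.0151  0.116 ] t 15.3 grip 1.0
```

```bash
python3 -m jog '[{"wx":0,"wy":0,"wz":0,"tx":-4,"ty":-22,"tz":0,"jaw":1},{"wx":0,"wy":0,"wz":0,"tx":-4,"ty":-22,"tz":0,"jaw":1},{"wx":0,"wy":0,"wz":0,"tx":-4,"ty":-22,"tz":0,"jaw":1},{"wx":0,"wy":0,"wz":0,"tx":-4,"ty":-22,"tz":0,"jaw":1},{"wx":0,"wy":0,"wz":0,"tx":-4,"ty":-22,"tz":0,"jaw":1}]'; python3 -c "
from h import *
go(.5672,-.369,.12,89.2)
"
```

```text
time: 15.8
ee_pos: [0.544, -0.2378, 0.1154]
tcp_rot: [0.009, 1.0, 0.0, -0.001]
contact_force: [0.2, -0.6, -0.5]
grip_width: 1.0
tx,ty,tz [ -2.56 -13.08  -0.47] jaw now 88.97 wz -0.23 tilt [-2.9e-03  2.0e-04 -1.0e+00] J6 -2.06 pos [ 0.544  -0.2378  0.1154] t 15.8 grip 1.0
```

```bash
python3 -m jog '[{"wx":0,"wy":0,"wz":-0.2,"tx":-2.5,"ty":-13.1,"tz":0,"jaw":1},{"wx":0,"wy":0,"wz":-0.2,"tx":-2.5,"ty":-13.1,"tz":0,"jaw":1},{"wx":0,"wy":0,"wz":-0.2,"tx":-2.5,"ty":-13.1,"tz":1,"jaw":1},{"wx":0,"wy":0,"wz":-0.2,"tx":-2.5,"ty":-13.1,"tz":5,"jaw":1},{"wx":0,"wy":0,"wz":-0.2,"tx":-2.5,"ty":-13.1,"tz":5,"jaw":1}]'; python3 -m jog '[{"wx":0,"wy":0,"wz":0,"tx":0,"ty":0,"tz":0,"jaw":1}]';python3 -c "
from h import *
save('side','s13',box=(190,70,160,120));
go(.5672,-.369,-.013,89.2)
"
```

```text
time: 16.3
ee_pos: [0.5635, -0.3632, 0.0584]
tcp_rot: [0.006, 1.0, 0.005, -0.006]
contact_force: [0.3, 1.1, -1.9]
grip_width: 1.003
time: 16.4
ee_pos: [0.5667, -0.3638, 0.0648]
tcp_rot: [0.005, 1.0, 0.002, -0.002]
contact_force: [-0.5, -0.4, 1.0]
grip_width: 0.996
tx,ty,tz [ 0.07 -0.47  8.02] jaw now 89.42 wz 0.22 tilt [-0.0011  0.0012 -1.    ] J6 -2.22 pos [ 0.568  -0.3644  0.0673] t 16.45 grip 0.997
```

View pics/s13.png

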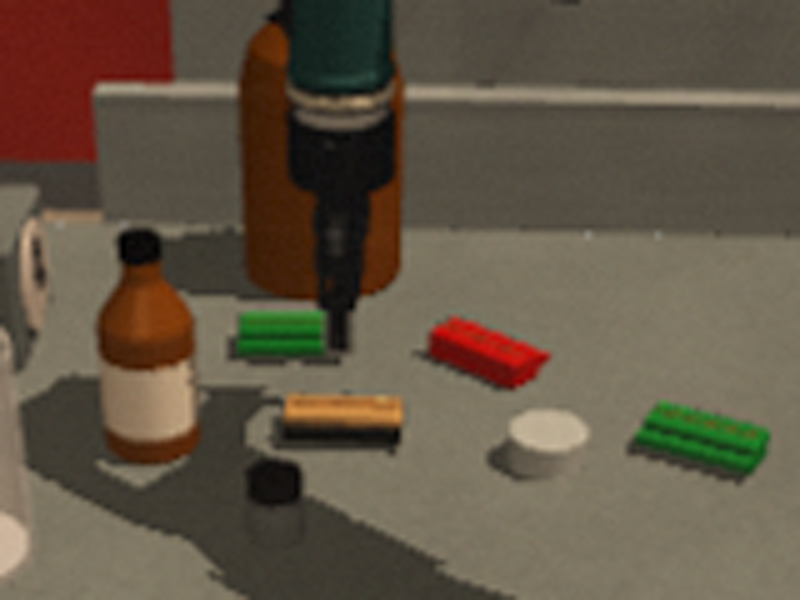

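```bash
python3 -m jog '[{"wx":0,"wy":0,"wz":0.2,"tx":0,"ty":-0.4,"tz":3,"jaw":1},{"wx":0,"wy":0,"wz":0.2,"tx":0,"ty":-0.4,"tz":6,"jaw":1},{"wx":0,"wy":0,"wz":0.2,"tx":0,"ty":-0.4,"tz":6,"jaw":1},{"wx":0,"wy":0,"wz":0.2,"tx":0,"ty":-0.4,"tz":6,"jaw":1},{"wx":0,"wy":0,"wz":0.2,"tx":0,"ty":-0.4,"tz":6,"jaw":1}]';python3 -c "
from h import *
go(.5672,-.369,-.013,89.2)
"
```

```text
time: 16.95
ee_pos: [0.57, -0.3701, 0.0109]
tcp_rot: [0.007, 1.0, -0.002, 0.002]
contact_force: [-0.4, -0.1, -0.1]
grip_width: 0.995
tx,ty,tz [0.29 0.11 2.39] jaw now 89.22 wz 0.02 tilt [ 0.0043 -0.0032 -1.    ] J6 -2.22 pos [ 0.57   -0.3701  0.0109] t 16.95 grip 0.995
```

```bash
python3 -m jog '[{"wx":0,"wy":0,"wz":0,"tx":0.1,"ty":0.1,"tz":1,"jaw":1},{"wx":0,"wy":0,"wz":0,"tx":0.1,"ty":0.1,"tz":1.5,"jaw":1},{"wx":0,"wy":0,"wz":0,"tx":0.1,"ty":0.1,"tz":1.5,"jaw":1},{"wx":0,"wy":0,"wz":0,"tx":0.1,"ty":0.1,"tz":1.5,"jaw":1}]';python3 -c "
from h import *
go(.5672,-.369,-.013,89.2)
"
```

```text
time: 17.35
ee_pos: [0.567, -0.3682, -0.0079]
tcp_rot: [0.007, 1.0, 0.0, -0.0]
contact_force: [0.4, 0.1, 0.3]
grip_width: 0.999
tx,ty,tz [-0.03 -0.08  0.51] jaw now 89.18 wz -0.02 tilt [-6.e-04  5.e-04 -1.e+00] J6 -2.22 pos [ 0.567  -0.3682 -0.0079] t 17.35 grip 0.999
```

```bash
python3 -m jog '[{"wx":0,"wy":0,"wz":0,"tx":0,"ty":-0.1,"tz":0.5,"jaw":1},{"wx":0,"wy":0,"wz":0,"tx":0,"ty":-0.1,"tz":0.5,"jaw":0},{"wx":0,"wy":0,"wz":0,"tx":0,"ty":-0.1,"tz":0.5,"jaw":0},{"wx":0,"wy":0,"wz":0,"tx":0,"ty":-0.1,"tz":0.5,"jaw":0},{"wx":0,"wy":0,"wz":0,"tx":0,"ty":-0.1,"tz":0.5,"jaw":0}]';python3 -m jog '[{"wx":0,"wy":0,"wz":0,"tx":0,"ty":0,"tz":0,"jaw":0},{"wx":0,"wy":0,"wz":0,"tx":0,"ty":0,"tz":0,"jaw":0}]';python3 -c "
from h import *
go(.5672,-.369,-.013,89.2)
"
```

```text
time: 17.85
ee_pos: [0.5676, -0.3698, -0.0118]
tcp_rot: [0.007, 1.0, -0.0, 0.001]
contact_force: [0.7, -0.4, 0.4]
grip_width: 0.511
time: 18.05
ee_pos: [0.5675, -0.3696, -0.012]
tcp_rot: [0.007, 1.0, -0.0, 0.001]
contact_force: [0.2, -0.2, 2.5]
grip_width: 0.514
tx,ty,tz [0.03 0.06 0.1 ] jaw now 89.17 wz -0.03 tilt [ 1.e-03 -7.e-04 -1.e+00] J6 -2.22 pos [ 0.5675 -0.3696 -0.012 ] t 18.05 grip 0.514
```

```bash
python3 -m jog '[{"wx":0,"wy":0,"wz":0,"tx":0,"ty":0,"tz":-2,"jaw":0},{"wx":0,"wy":0,"wz":0,"tx":0,"ty":0,"tz":-6,"jaw":0},{"wx":0,"wy":0,"wz":0,"tx":0,"ty":0,"tz":-10,"jaw":0},{"wx":0,"wy":0,"wz":0,"tx":0,"ty":0,"tz":-10,"jaw":0},{"wx":0,"wy":0,"wz":0,"tx":0,"ty":0,"tz":-10,"jaw":0}]'; python3 -c "
from h import *
save('side','s14',box=(190,70,160,120));
go(.4725,.1496,.085,97.4)
"
```

```text
time: 18.55
ee_pos: [0.5677, -0.3696, 0.0888]
tcp_rot: [0.007, 1.0, -0.001, 0.001]
contact_force: [0.3, -0.3, -2.3]
grip_width: 0.515
tx,ty,tz [10.16 51.7   0.22] jaw now 89.18 wz -8.22 tilt [-0.0013  0.0012 -1.    ] J6 -2.22 pos [ 0.5667 -0.3688  0.0865] t 18.6 grip 0.512
```

View pics/s14.png

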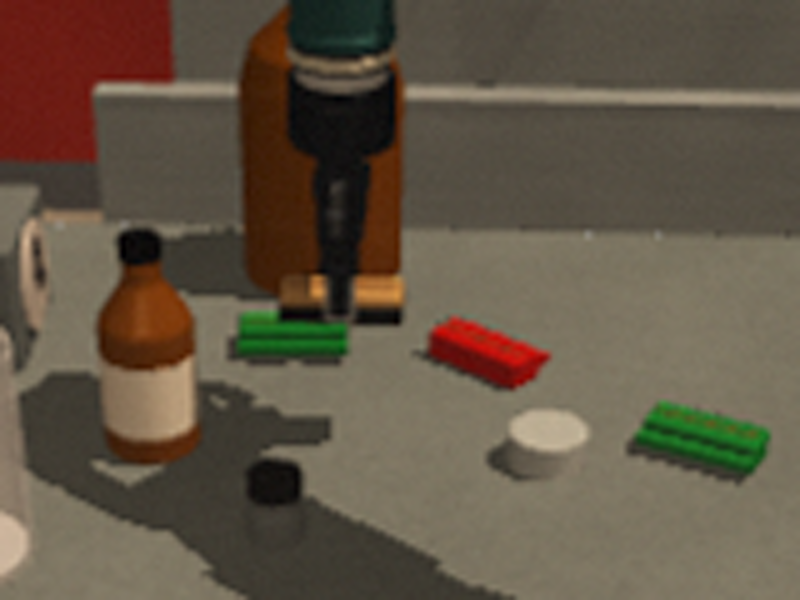

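```bash
python3 -m jog '[{"wx":0,"wy":0,"wz":0,"tx":4.5,"ty":23,"tz":0,"jaw":0},{"wx":0,"wy":0,"wz":0,"tx":4.5,"ty":23,"tz":0,"jaw":0},{"wx":0,"wy":0,"wz":0,"tx":4.5,"ty":23,"tz":0,"jaw":0},{"wx":0,"wy":0,"wz":0,"tx":4.5,"ty":23,"tz":0,"jaw":0},{"wx":0,"wy":0,"wz":0,"tx":4.5,"ty":23,"tz":0,"jaw":0}]'; python3 -m jog '[{"wx":0,"wy":0,"wz":-8.2,"tx":4.4,"ty":22.5,"tz":0,"jaw":0},{"wx":0,"wy":0,"wz":-8.2,"tx":4.4,"ty":22.5,"tz":0,"jaw":0},{"wx":0,"wy":0,"wz":-8.2,"tx":4.4,"ty":22.5,"tz":0,"jaw":0},{"wx":0,"wy":0,"wz":-8.2,"tx":4.4,"ty":22.5,"tz":0,"jaw":0},{"wx":0,"wy":0,"wz":-8.2,"tx":4.4,"ty":22.5,"tz":0,"jaw":0}]';python3 -c "
from h import *
go(.4725,.1496,.035,97.4)
"
```

```text
time: 19.1
ee_pos: [0.5227, -0.135, 0.0843]
tcp_rot: [0.006, 1.0, 0.002, -0.003]
contact_force: [0.4, -0.8, -0.9]
grip_width: 0.514
time: 19.6
ee_pos: [0.4816, 0.09, 0.0847]
tcp_rot: [-0.066, 0.998, 0.001, -0.003]
contact_force: [1.1, -0.0, -0.5]
grip_width: 0.514
tx,ty,tz [0.09 6.02 4.98] jaw now 97.53 wz 0.13 tilt [-0.0057  0.001  -1.    ] J6 -1.63 pos [0.4816 0.09   0.0847] t 19.6 grip 0.514
```

```bash
python3 -m jog '[{"wx":0,"wy":0,"wz":0.1,"tx":0.1,"ty":4,"tz":0,"jaw":0},{"wx":0,"wy":0,"wz":0.1,"tx":0.1,"ty":6,"tz":0,"jaw":0},{"wx":0,"wy":0,"wz":0.1,"tx":0.1,"ty":6,"tz":3,"jaw":0},{"wx":0,"wy":0,"wz":0.1,"tx":0.1,"ty":6,"tz":5,"jaw":0},{"wx":0,"wy":0,"wz":0.1,"tx":0.1,"ty":6,"tz":5,"jaw":0}]'; python3 -m jog '[{"wx":0,"wy":0,"wz":0,"tx":0,"ty":0,"tz":0,"jaw":0},{"wx":0,"wy":0,"wz":0,"tx":0,"ty":0,"tz":0,"jaw":0}]';python3 -c "
from h import *
save('side','s15',box=(130,170,240,180))
go(.4725,.1496,-.006,97.4)
"
```

```text
time: 20.1
ee_pos: [0.4709, 0.1457, 0.0316]
tcp_rot: [-0.064, 0.998, -0.001, -0.006]
contact_force: [-0.1, -0.1, -0.5]
grip_width: 0.509
time: 20.3
ee_pos: [0.4765, 0.1462, 0.038]
tcp_rot: [-0.063, 0.998, 0.0, 0.0]
contact_force: [0.9, -0.1, -1.1]
grip_width: 0.51
tx,ty,tz [0.4  0.39 4.45] jaw now 97.25 wz -0.15 tilt [ 1.9e-03  4.0e-04 -1.0e+00] J6 -1.51 pos [0.4769 0.1462 0.0385] t 20.35 grip 0.514
```

View pics/s15.png

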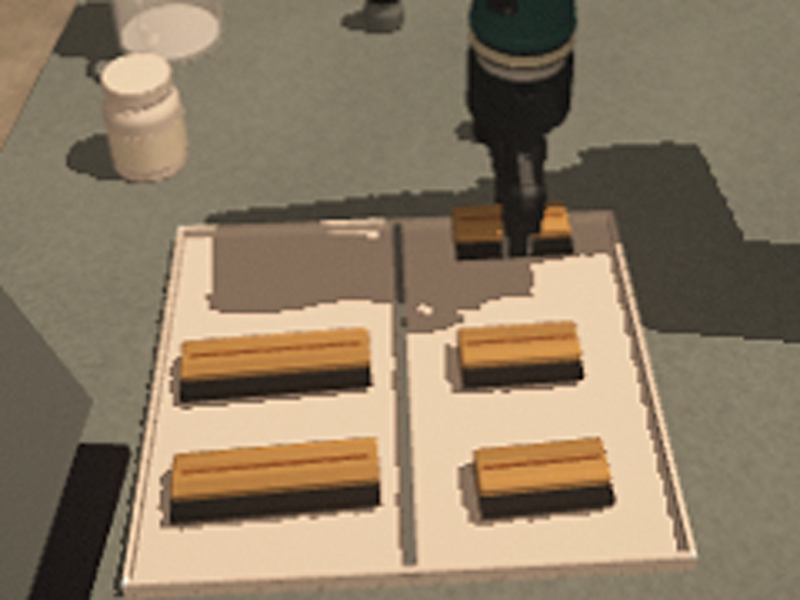

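```bash
python3 -m jog '[{"wx":0,"wy":0,"wz":-0.1,"tx":0.4,"ty":0.9,"tz":1.5,"jaw":0},{"wx":0,"wy":0,"wz":-0.1,"tx":0.4,"ty":0.9,"tz":3,"jaw":0},{"wx":0,"wy":0,"wz":-0.1,"tx":0.4,"ty":0.9,"tz":3.8,"jaw":0},{"wx":0,"wy":0,"wz":-0.1,"tx":0.4,"ty":0.9,"tz":3.8,"jaw":0},{"wx":0,"wy":0,"wz":-0.1,"tx":0.4,"ty":0.9,"tz":3.8,"jaw":0}]'; python3 -m jog '[{"wx":0,"wy":0,"wz":0,"tx":0,"ty":0,"tz":0,"jaw":0},{"wx":0,"wy":0,"wz":0,"tx":0,"ty":0,"tz":0,"jaw":0}]';python3 -c "
from h import *
go(.4725,.155,-.006,97.4)
"
```

```text
time: 20.85
ee_pos: [0.4716, 0.1546, 0.0003]
tcp_rot: [-0.064, 0.998, 0.0, 0.001]
contact_force: [-0.3, 0.1, -0.2]
grip_width: 0.509
time: 21.05
ee_pos: [0.4717, 0.1548, 0.0004]
tcp_rot: [-0.064, 0.998, 0.0, 0.001]
contact_force: [-0.2, 1.4, -1.3]
grip_width: 0.513
tx,ty,tz [-0.08  0.01  0.64] jaw now 97.37 wz -0.03 tilt [ 1.8e-03  4.0e-04 -1.0e+00] J6 -1.5 pos [4.717e-01 1.548e-01 4.000e-04] t 21.05 grip 0.513
```

```bash
python3 -m jog '[{"wx":0,"wy":0,"wz":0,"tx":0,"ty":0,"tz":0.4,"jaw":0},{"wx":0,"wy":0,"wz":0,"tx":0,"ty":0,"tz":0.6,"jaw":0},{"wx":0,"wy":0,"wz":0,"tx":0,"ty":0,"tz":0.6,"jaw":0.75},{"wx":0,"wy":0,"wz":0,"tx":0,"ty":0,"tz":0.6,"jaw":0.75},{"wx":0,"wy":0,"wz":0,"tx":0,"ty":0,"tz":0.6,"jaw":0.75}]'; python3 -m jog '[{"wx":0,"wy":0,"wz":0,"tx":0,"ty":0,"tz":0,"jaw":0.75},{"wx":0,"wy":0,"wz":0,"tx":0,"ty":0,"tz":-1,"jaw":0.75},{"wx":0,"wy":0,"wz":0,"tx":0,"ty":0,"tz":-4,"jaw":0.8},{"wx":0,"wy":0,"wz":0,"tx":0,"ty":0,"tz":-9,"jaw":1},{"wx":0,"wy":0,"wz":0,"tx":0,"ty":0,"tz":-14,"jaw":1}]';python3 -m jog '[{"wx":0,"wy":0,"wz":0,"tx":4,"ty":-14,"tz":-4,"jaw":1},{"wx":0,"wy":0,"wz":0,"tx":5,"ty":-19,"tz":-4,"jaw":1},{"wx":0,"wy":0,"wz":0,"tx":5,"ty":-19,"tz":-4,"jaw":1},{"wx":0,"wy":0,"wz":0,"tx":5,"ty":-19,"tz":-4,"jaw":1},{"wx":0,"wy":0,"wz":0,"tx":5,"ty":-19,"tz":-4,"jaw":1}]';python3 -c "
from h import *
save('side','s16');save('top','t16')
I=dict(kl=(140,634,350,8,.006),ks=(90,455,342,7,.006),long=(140,649,251,8,.006),sa=(90,468,234,7,.006),sb=(90,472,155,7,.006))
allfit(I,'side')
allfit(I,'top')
for n in('jar','tin','loupe','amber','white_jar'):
  for c in('side','top'):
    d=env.pinpoint(c,n)
    if d: print(n,c,np.round(d[0]['uv'],1))
go(0,0,0,0)
"
```

```text
time: 21.55
ee_pos: [0.4709, 0.1547, -0.0066]
tcp_rot: [-0.064, 0.998, 0.0, -0.0]
contact_force: [-0.0, 0.5, 0.3]
grip_width: 0.751
time: 22.05
ee_pos: [0.4701, 0.1546, 0.135]
tcp_rot: [-0.064, 0.998, -0.0, -0.001]
contact_force: [1.0, 0.0, 0.4]
grip_width: 1.0
time: 22.55
ee_pos: [0.4459, -0.0456, 0.176]
tcp_rot: [-0.06, 0.998, -0.002, 0.002]
contact_force: [-1.1, 0.9, 0.2]
grip_width: 0.998
side kl [634.5 352.7   8.3] 269
side ks [455.3 343.8   8.1] 269
side long [649.2 253.6   7.7] 236
side sa [469.8 236.8   6.4] 237
side sb [471.8 159.9   3.9] 230
top kl [634.1 350.    8.8] 147
top ks [455.2 340.9   8.8] 153
top long [649.  248.7   8.9] 155
top sa [470.1 232.1   7.3] 158
top sb [472.2 153.7   7.5] 173
jar side [246.2 177.9]
jar top [319.9 185.3]
tin top [177.2 232.7]
loupe side [276.7 210.1]
amber side [223.5 156.9]
amber top [364.5 151.6]
white_jar side [174.2 215.2]
white_jar top [239.5 112.3]
tx,ty,tz [43.68  9.7  17.34] jaw now 97.42 wz -82.58 tilt [-2.e-04  2.e-04 -1.e+00] J6 -1.92 pos [ 0.4457 -0.0398  0.1733] t 23.25 grip 0.999
```

View pics/s16.png

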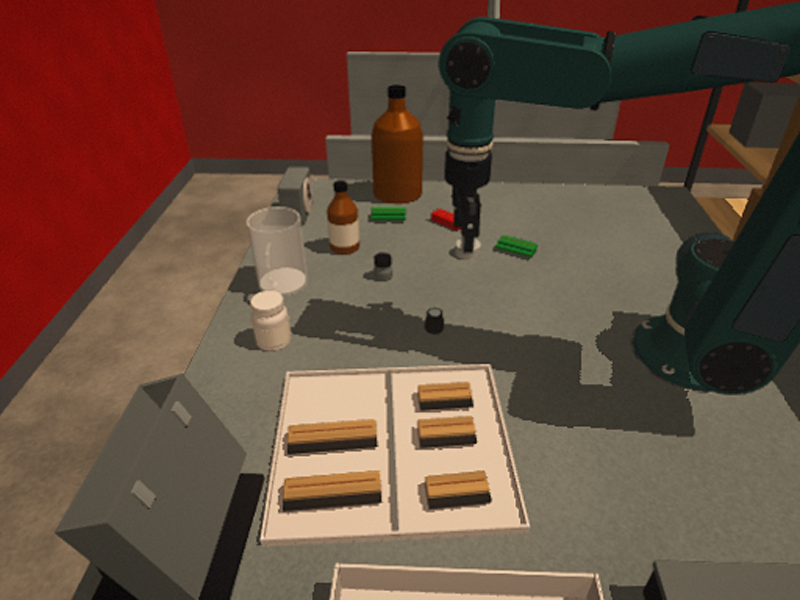

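View pics/t16.png

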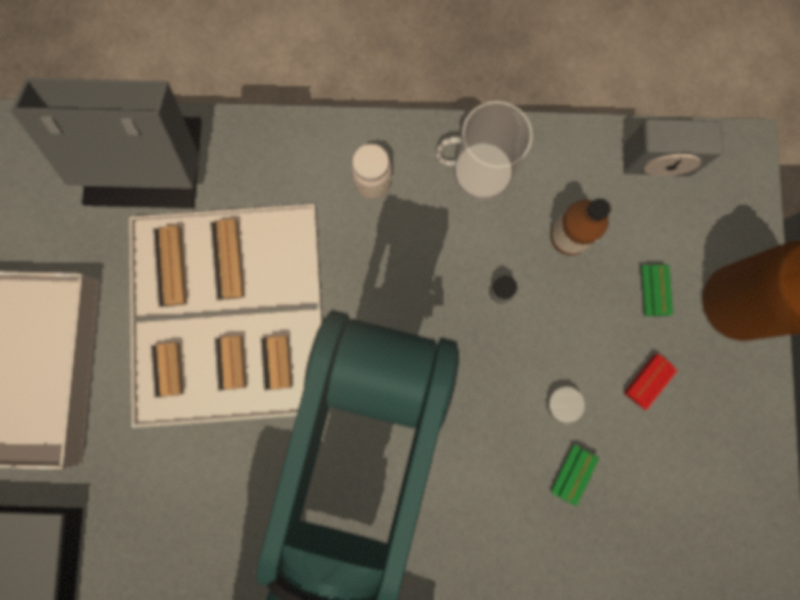

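```bash
python3 -c "
from workcell import env
print(env.hand_in())"
```

```text
the job is handed in; nothing more can be done
None
```

All three loose squeegees are in the tray: the long one in the row with the long squeegee, both shorts in the row with the short one. I handed the job in at about 23 s of the 72 s, with the gripper open and clear.

**Last checks (fits to the final pictures, degrees from the x axis):**

| Squeegee | Top camera | Side camera |
|---|---|---|
| Long already in tray | 8.8 | 8.3 |
| Long placed | 8.9 | 7.7 |
| Short already in tray | 8.8 | 8.1 |
| Short a placed | 7.3 | 6.4 |
| Short b placed | 7.5 | 3.9 |

- **Flatness:** all three look flat on the tray floor in the final side picture.
- **Squeegees already in the tray:** the fits put both within about 1 mm of where they started.
- **Everything else:** in the pictures, the jar, tin, loupe, amber bottle and white jar look where they were.

**What failed or disagreed:**
- **Missed first grasp:** the first attempt on the long squeegee closed above it without moving it. The fingertips stood about 2 cm higher than the reported tool height, so I worked from the pictures and contact forces after that.
- **Short b angle:** the side camera gives 3.9° where the top camera gives 7.5°. I trusted the top camera, because the side fit was already off by about 2° on that squeegee before it was moved.
- **Detector misses:** the final detector check put the tin in the wrong place in the top picture and didn't find it from the side. It also didn't find the loupe from above, where the arm covered it. I judged both by looking at the pictures.

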